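# Seat a cone carrier and index it to the third stop

### The arm

A 7-joint arm with a two-finger parallel gripper is mounted at the origin on a cart in front of the work surface, level with it; the furniture and walls round the work are solid. World frame = base frame: x ahead of the robot, y to its left, z up, the work surface at z = 0. Lengths are in m, angles in rad, forces in N, time in s.
With the tool pointing down it reaches from about 0.425 to 0.8 m from the base axis. Payload 8.3 kg.
Tool frame: the origin (TCP) lies midway between the tips of the shut fingers; the grasp point (between the pads) lies 19 mm behind it; x points along the fingers, y is the direction in which the jaws open and shut, and the axes are right-handed (so a half turn about x gives the same grasp; the last joint's range is limited). The gripper opens to 85 mm and grips with 20 to 120 N. Pads are 22 mm wide; open, the fingers measure 114 mm over their backs; the gripper's body (76 mm by 85 mm) begins 54 mm behind the grasp point. The pads swing forward as they close: fully open they stand 13 mm farther back than shut.
Start: joints at [-1.315, 0.383, 0.016, 1.37, -0.006, 1.388, -0.046], TCP at [0.196, 0.594, 0.231] pointing down, gripper open.
Joint ranges: [-2.95, 2.95], [-0.25, 2.06], [-1.52, 1.56], [0.18, 2.33], [-1.44, 4.58], [0.02, 2.06], [-3.01, 3.01]. Speed limits (rad/s): [2.39, 2.39, 3.01, 3.01, 3.14, 3.14, 3.14].

### API

Orientations are given as a unit quaternion [w, x, y, z].
In Python, from rig import * gives the robot as it stands. The module is installed in compiled form; this text tells all that it offers.
- The arm moves only by the tool servo_tool, never from a script. Its argument "increments" is a list that holds one entry, the list of rows, each a list of 7 numbers: the shift along the tool's x, y, z in m, then the turn, a rotation vector about the tool's x, y, z in degrees, then the finger opening in m, from 0 to 0.0854. In form: [[[tx, ty, tz, ax, ay, az, claw], ...]]. A call has 1 to 5 rows; each row shifts and turns the commanded pose from where the row before left it, along the tool's axes as they then stand; what a row does not reach is not made up. A row lasts 1/10 s, in which the tool goes at most 50 mm and 8.59 degrees, less where a joint would pass 70% of its speed; a pose out of reach is approached as far as the arm can. A call is refused whole if a number of a shift passes 0.05 or a number of a turn 8.59, either way. A call with a gripper value outside its range is refused whole. The fingers move at their own pace and stop on an object; "squeeze" is the grip in N (left out, the last holds). Time passes only in rows, so rows that do not move let the fingers close. It gives the time, the measured TCP pose, the force and the opening at its end, in the units of the state.
- observe(): the state, without advancing time (a new reading comes with each control period).
- camera(name): name is "side" or "top" or "wrist"; returns (picture, depth): 400x640x3 uint8, red, green, blue; 400x640 float32, m along the optical axis (not along the pixel's ray), 0 where there is no reading.
- get_calibration(name): a dict with "camera_matrix" (3x3 intrinsics, pixels), "rvec" (rotation vector, rad) and "tvec" (3), from world to camera coordinates, as OpenCV has them; the wrist camera has in their place "tool_from_camera" (4x4, takes a point from camera to tool coordinates, whose origin is the TCP and whose axes are the tool frame's). Camera axes: x right, y down, z forward; pixel columns grow to the right and rows downward; lengths in m; the calibration is good to about 2 mm. A picture is of the moment at which its call begins: read the wrist's pose just before it. get_calibration takes no time and is no camera call.
- sign_off(): hands the job in, once; it reports no verdict.
Trained networks look in the newest picture that a camera, given by its name, has taken for a name from the list of things; names that differ only in an ending like _2 or _b are one class to them, and where a whole thing is asked for, a point or a joint stands for the part that bears it (a point fixed in the world has none). Each returns a list of dicts, best first, with "p" (0 to 1); they miss things now and then, are a little off and sometimes report something else, mostly with a low value. They report only what shows in the picture. A call takes as long as a camera call.
- outline_of(camera, query): "region" (400x640 bool, what is visible of it) and "rect" ([left, top, right, bottom] in pixels, round what is visible of it).
The state is a dict: "t": time; "q": joint angles; "dq": joint speeds; "tau": joint torques, N m; "position": TCP position; "tool_rot": TCP orientation; "contact_force": force on the tool from outside, world axes, zero at the start; "torque": the same for the moment, N m; "grip_width": finger opening in m.
Only numpy, scipy, OpenCV 4.12 (cv2) and the standard library are available. Lean on these libraries where they do the work, as an engineer would, in place of code of your own. Each camera call takes 0.05 s, during which the arm holds its last target.

### The job

Take the carrier with the pointed top (not the flat-topped blank) from the sloping drying rack and seat it in the round pocket of the indexing stage, wide foot down and point up, then let go of it. After that take the knob in the middle of the stage and turn it clockwise as seen from above, counting the clicks, to the third stop and not past it; the stage springs back if released, so finish still gripping the knob and holding it at the third stop. Leave everything else where it stands.

Things in the scene. Friction and masses are not known exactly. Their poses are not given: they have to be found in the camera images.
- cone_carrier: Loose aluminium carrier, 70 g, 44 mm tall: foot 36 mm across, 8 mm tall; straight body 30 mm across from 8 to 30 mm (grip here); cone up to a 5 mm point at 44 mm. Origin: centre of its underside; z axis: foot to point. Starts in either place of the drying rack, foot on the slope, so z leans 20 degrees from vertical towards the rack's front.
- blank_carrier: The same loose carrier without the cone: flat top at 30 mm, same foot and body. Stands in the other place of the rack, 90 mm from centre to centre. Leave it.
- riser: Fixed grey-topped raised work board, 555 mm deep, 585 mm wide, 68 mm high, on the freezer; all the things of the task stand on its flat top. Origin: under its centre, so its top is 68 mm above its origin.
- drying_rack: Fixed aluminium rack, 150 mm wide (y), 60 mm deep, 38 mm high. Origin: under its centre, on the board; front = -x side, roughly towards the robot. Plate slopes 20 degrees, low at the front. Places at y = +45 and -45 mm, x = 0, z = 26 mm in its frame; at each, two 7 mm high, 5 mm thick pins hold the foot on the downhill side; left and right of a carrier the plate is bare.
- indexer: Fixed round grey base of the indexing stage, 184 mm across, 20 mm tall. Origin: under its centre, on the board. Steel pips on its rim: a short bar at home (-x side, roughly towards the robot), then round pips every 25 degrees, clockwise from above, for stops one to five. A dark line on the plate's edge, outside the pocket, points to them.
- index_angle (a joint): Angle of the turning plate (170 mm across, top 30 mm above the board) with knob and pocket; 0 at home (start), grows clockwise from above. Click stops every 25 degrees (0.436 rad): third at 1.309 rad; travel ends at the fifth. A spring (0.13 N m at home, 0.17 N m at the third stop) drives it back home when released; each click adds or takes up to about 0.06 N m.
- index_knob: Black knob fixed on the plate's axis: upright bar 44 mm long along its x, 14 mm thick along its y, white line towards the pocket; round skirt 48 mm across, 8 mm tall, below. Origin: on the turning axis at the height to grip, 28 mm above the plate, 58 mm above the board; the bar ends 14 mm above it. Turns with the plate; its -x axis points to the pocket.
- pocket (a point): Centre of the floor of the pocket on the plate: floor 30 mm above the board; ring wall 6 mm high, inside diameter 39 mm, outside 51 mm. 56 mm from the turning axis, at home towards the base's bar-shaped pip; turns with the plate. The knob's bar stands along the line from the axis to the pocket.
- spare_cone: Loose bare metal cone with thin flange, 38 mm across, 14 mm tall, lying on the board, tip up, in front. Bystander, not the carrier.

How it is judged:
On the way, in this order (a step that is already met when the one before it is completed fails the run):
1. the pointed carrier sits in the pocket, foot flat on its floor and point up, let go, the plate still at home (horizontal distance between cone_carrier and pocket below 0.003 m and z of cone_carrier in the frame of pocket between -0.002 and 0.002 m and angle between cone_carrier's own z axis and vertical below 0.06 rad and contact force between the fingers and cone_carrier below 0.1 N and value of joint index_angle below 0.2 rad), for 0.2 s.
2. the knob, held by the fingers, stands at the third stop (value of joint index_angle between 1.189 and 1.429 rad and contact force between the fingers and index_knob_c0 above 1 N), for 0.3 s.
At the end, for the whole second after the job is handed in: The fingers grip the knob (more than 1 N) and hold the plate still within 0.12 rad (7 degrees) of the third stop (1.309 rad); the pointed carrier is untouched and stands point up in the pocket: within 3 mm of its centre, foot within 2 mm of the floor, tilted less than 0.06 rad (all of step 2 and velocity of joint index_angle between -0.1 and 0.1 rad/s and contact force between each of the arm, the fingers and cone_carrier below 0.1 N and horizontal distance between cone_carrier and pocket below 0.003 m and z of cone_carrier in the frame of pocket between -0.002 and 0.002 m and angle between cone_carrier's own z axis and vertical below 0.06 rad); the arm keeps its last pose, push and grip.
It fails at once if the plate is turned past the third stop (over the crest towards the fourth, 1.527 rad) (value of joint index_angle above 1.52716 rad).
It fails at once if the blank carrier or the bare cone is moved more than 15 mm (distance of any of blank_carrier, spare_cone from where it was at the start of the episode above 0.015 m).
It also fails if it takes over 58 s, if anything falls off the work surface, if the arm or the gripper's body presses on something with over 40 N, if the wrist force passes 120 N, or if a joint passes its speed limit or range.

## Working session

There is one attempt and no reset: what is moved stays moved. The work goes in short steps, Python scripts to look and compute and a tool call to move; the robot and the scene stay as the last step left them, time stands still between calls to the robot, and variables do not carry over. Pictures are saved under pics/ and viewed, and the job is handed in when it is done.

Besides the shell and the picture viewer there is one more tool, called as name([rows], argument=value, ...), one row to a line, values as JSON. servo_tool: Moves the arm, as the interface text tells. Its arguments: {"type":"object","properties":{"increments":{"type":"array","items":{"type":"array","items":{"type":"array","items":{"type":"number"}}}},"squeeze":{"type":"number"}},"required":["increments"]}

```bash
mkdir -p pics
cat > h.py <<'E'
from rig import *
import numpy as np, cv2
from scipy.spatial.transform import Rotation as R
def snap(n,f=None):
    s=observe(); im,d=camera(n)
    if f: cv2.imwrite(f'pics/{f}.png',im[:,:,::-1])
    return im,d,s
def T_wc(n,s=None):  # world from camera
    c=get_calibration(n); T=np.eye(4)
    if n=='wrist':
        W=np.eye(4); q=s['tool_rot']; W[:3,:3]=R.from_quat([q[1],q[2],q[3],q[0]]).as_matrix(); W[:3,3]=s['position']
        return W@np.array(c['tool_from_camera'])
    Rm=cv2.Rodrigues(np.array(c['rvec'],float))[0]; T[:3,:3]=Rm.T; T[:3,3]=-Rm.T@np.array(c['tvec'],float).ravel()
    return T
def cloud(n,d,T):
    K=np.array(get_calibration(n)['camera_matrix']); v,u=np.mgrid[:400,:640]
    P=np.stack([(u-K[0,2])/K[0,0]*d,(v-K[1,2])/K[1,1]*d,d],-1)
    return P@T[:3,:3].T+T[:3,3]
def proj(n,T,p):
    K=np.array(get_calibration(n)['camera_matrix']); c=(np.atleast_2d(p)-T[:3,3])@T[:3,:3]
    return (c/c[:,2:])@K.T
E
python3 - <<'E'
from h import *
s=observe();print(s)
for n in ['top','side','wrist']:
    im,d,s=snap(n,n+'0'); T=T_wc(n,s); print(n,T.round(3).tolist(),np.array(get_calibration(n)['camera_matrix']).tolist())
    P=cloud(n,d,T); np.savez(n+'0.npz',im=im,d=d,P=P)
    for q in ['cone_carrier','blank_carrier','index_knob','indexer','drying_rack','spare_cone','pocket']:
        if n=='wrist': continue
        for o in outline_of(n,q)[:2]:
            m=o['region']&(d>0); print(n,q,round(o['p'],2),np.round(o['rect']),m.sum(),np.median(P[m],0).round(3), np.percentile(P[m],[2,98],axis=0).round(3).tolist())
E
```

```text
{'t': 0.0, 'q': array([-1.31489799,  0.38424335,  0.01638775,  1.3711821 , -0.00631587,
        1.38818526, -0.04645492]), 'dq': array([ 0.00127158, -0.00042587, -0.00212863, -0.00016205, -0.00106839,
       -0.00226359,  0.00060684]), 'tau': array([ 8.62268862e-04, -6.27606511e+01,  8.44657570e-01, -3.71826518e+01,
        1.66357972e-02,  1.44219463e-02, -1.14457717e-05]), 'position': array([0.19570003, 0.59303411, 0.23026308]), 'tool_rot': array([ 0.69804607,  0.11151433,  0.69824902, -0.11289173]), 'contact_force': array([0.50828722, 0.36271766, 0.74295247]), 'torque': array([ 0.02525857,  0.03015291, -0.02526867]), 'grip_width': 0.08544311074510631}
top [[0.029, -0.993, 0.111, 0.444], [-1.0, -0.028, 0.006, -0.059], [-0.003, -0.111, -0.994, 0.948], [0.0, 0.0, 0.0, 1.0]] [[455.09455510156096, 0.0, 320.4979707800166], [0.0, 455.09455510156096, 193.3413840087845], [0.0, 0.0, 1.0]]
top cone_carrier 0.87 [423. 140. 444. 158.] 302 [ 0.624 -0.258  0.123] [[0.611, -0.276, 0.097], [0.644, -0.245, 0.135]]
top blank_carrier 0.77 [376. 149. 397. 162.] 257 [ 0.613 -0.17   0.121] [[0.599, -0.1
[... 1192 characters left out ...]
39]]
side indexer 0.5 [356. 184. 372. 193.] 127 [ 0.414 -0.146  0.074] [[0.399, -0.167, 0.07], [0.429, -0.133, 0.082]]
side drying_rack 0.92 [264. 140. 290. 189.] 755 [ 0.633 -0.178  0.094] [[0.595, -0.282, 0.071], [0.661, -0.14, 0.106]]
side spare_cone 0.47 [356. 180. 370. 192.] 124 [ 0.414 -0.146  0.074] [[0.397, -0.165, 0.07], [0.429, -0.133, 0.082]]
side pocket 0.78 [250. 217. 336. 282.] 4456 [0.572 0.083 0.099] [[0.497, -0.002, 0.095], [0.649, 0.153, 0.139]]
wrist [[0.314, 0.904, 0.29, 0.122], [0.949, -0.298, -0.097, 0.617], [-0.001, 0.306, -0.952, 0.373], [0.0, 0.0, 0.0, 1.0]] [[298.00575409675196, 0.0, 314.70150032241844], [0.0, 298.00575409675196, 199.4252231006557], [0.0, 0.0, 1.0]]
```

Run:
```python
import cv2
t=cv2.imread('pics/top0.png');s=cv2.imread('pics/side0.png')
cv2.imwrite('pics/top0c.png',cv2.resize(t[110:290,190:460],None,fx=2.9,fy=2.9,interpolation=cv2.INTER_CUBIC))
cv2.imwrite('pics/side0c.png',cv2.resize(s[120:310,220:400],None,fx=3.1,fy=3.1,interpolation=cv2.INTER_CUBIC))
```

```text
(no output)
```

View pics/top0c.png

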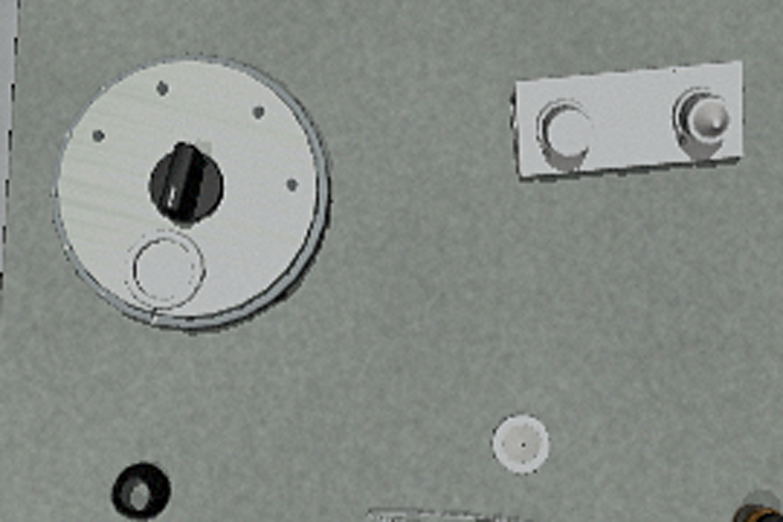

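View pics/side0c.png

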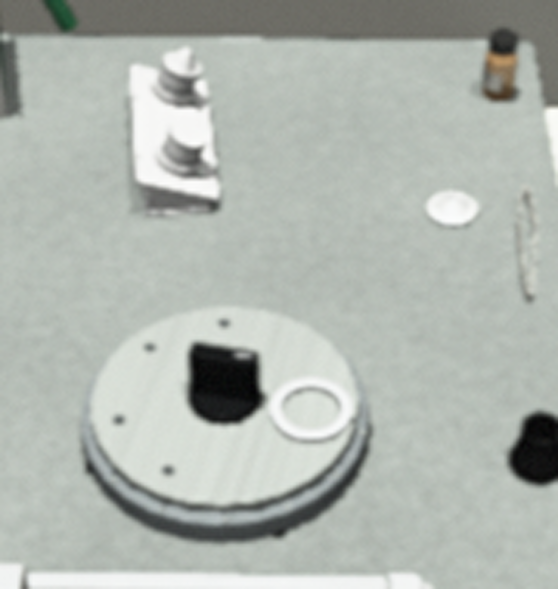

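View pics/wrist0.png

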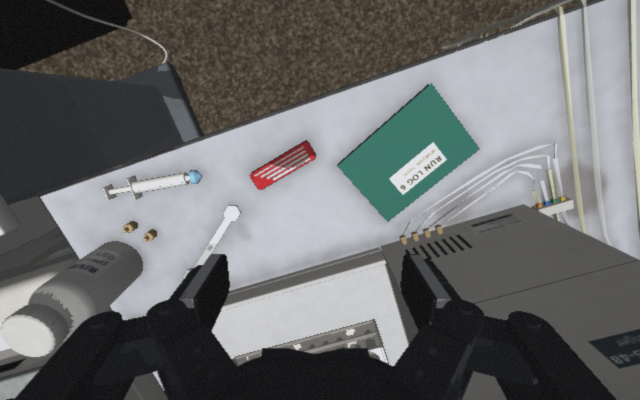

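View pics/side0.png

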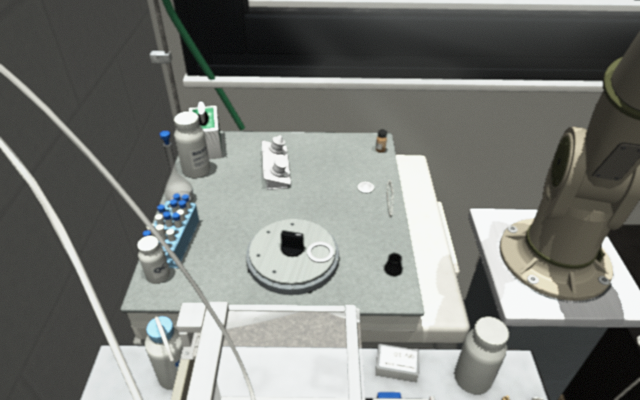

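The top view shows the cone at crop (708,118), full about (434,150), and the blank at full about (385,155). The stage is at full (256,175) with the pocket on the robot side. The networks agree. Next I fit the geometry.

```bash
cat > fit.py <<'E'
import numpy as np,cv2
from h import *
def circ(p):
    A=np.c_[2*p,np.ones(len(p))]; s=np.linalg.lstsq(A,(p**2).sum(1),rcond=None)[0]
    return s[:2],np.sqrt(s[2]+s[0]**2+s[1]**2)
if __name__=='__main__':
  for n in ['top','side']:
    z=np.load(n+'0.npz'); P=z['P']; d=z['d']; V=P[d>0]
    b=V[(abs(V[:,0]-.5)<.06)&(abs(V[:,1]+.05)<.05)]; print(n,'board z',np.median(b[:,2]).round(4))
    # stage plate: points within .12 of centre and z .094-.102
    m=(np.hypot(P[...,0]-.572,P[...,1]-.073)<.1)&(abs(P[...,2]-.098)<.003)&(d>0)
    e=cv2.convexHull(P[m][:,:2].astype(np.float32))[:,0]; c,r=circ(e); print(' plate hull',c.round(4),r.round(4), np.median(P[m][:,2]).round(4))
    k=(np.hypot(P[...,0]-.572,P[...,1]-.073)<.035)&(P[...,2]>.130)&(d>0)
    q=P[k]; print(' knob top',q.mean(0).round(4),len(q), cv2.minAreaRect(q[:,:2].astype(np.float32)))
    k=(np.hypot(P[...,0]-.572,P[...,1]-.073)<.095)&(np.hypot(P[...,0]-.572,P[...,1]-.073)>.03)&(P[...,2]>.1015)&(d>0)
    q=P[k]; print(' ring',len(q),q[:,2].mean().round(4),circ(q[:,:2]),cv2.minEnclosingCircle(q[:,:2].astype(np.float32)))
    # rack plate
    m=(abs(P[...,0]-.625)<.05)&(abs(P[...,1]+.21)<.09)&(P[...,2]>.08)&(P[...,2]<.112)&(d>0)
    q=P[m]
    for _ in range(5):
        A=np.c_[q[:,:2],np.ones(len(q))]; s=np.linalg.lstsq(A,q[:,2],rcond=None)[0]; r=abs(A@s-q[:,2]); q=q[r<max(.002,1.5*r.std())]
    nn=np.array([-s[0],-s[1],1]); nn/=np.linalg.norm(nn); print(' rack n',nn.round(3),'tilt',np.degrees(np.arccos(nn[2])).round(2),'yaw',np.degrees(np.arctan2(-nn[1],-nn[0])).round(2),len(q))
    rr=cv2.minAreaRect(q[:,:2].astype(np.float32)); print(' rack rect',rr, 'z at c',(s@[*rr[0],1]).round(4))
    pl=np.r_[s]
    for nm,x,y in [('cone',.62,-.258),('blank',.612,-.17)]:
        m=(np.hypot(P[...,0]-x,P[...,1]-y)<.035)&(d>0); q=P[m]; h=(q-[0,0,0])@nn-(np.array([0,0,pl[2]])@nn)
        b=q[h>.012]; hb=h[h>.012]; print(' ',nm,'max h',h.max().round(4),'top pts',b[hb>hb.max()-.004].mean(0).round(4),len(b))
E
python3 fit.py
```

```text
top board z 0.0677
 plate hull [0.5722 0.0723] 0.0845 0.0977
 knob top [0.5716 0.0717 0.1387] 200 ((0.5722448229789734, 0.07226556539535522), (0.014414632692933083, 0.04352087527513504), 76.72916412353516)
 ring 233 0.1035 (array([0.55792264, 0.07959665]), np.float64(0.04903975901429342)) ((0.5717259645462036, 0.07305504381656647), 0.08021639287471771)
 rack n [-0.339 -0.041  0.94 ] tilt 19.98 yaw 6.81 1525
 rack rect ((0.6263687014579773, -0.21623414754867554), (0.06033344566822052, 0.1497606784105301), 6.7304558753967285) z at c 0.0937
  cone max h 0.0467 top pts [ 0.6171 -0.2624  0.1356] 245
  blank max h 0.0335 top pts [ 0.61   -0.1719  0.1226] 236
side board z 0.0688
 plate hull [0.5729 0.0726] 0.0851 0.0985
 knob top [0.5731 0.0753 0.138 ] 193 ((0.5725540518760681, 0.07349923253059387), (0.017510009929537773, 0.04336052015423775), 76.24017333984375)
 ring 223 0.1037 (array([0.5629133 , 0.07333977]), np.float64(0.054030993089790515)) ((0.5699151754379272, 0.07302335649728775), 0.08105647563934326)
 rack n [-0.328 -0.035  0.944] tilt 19.25 yaw 6.09 479
 rack rect ((0.6280980706214905, -0.21552340686321259), (0.06021791324019432, 0.15427394211292267), 7.037777900695801) z at c 0.0954
  cone max h 0.0446 top pts [ 0.6187 -0.2608  0.1356] 143
  blank max h 0.0334 top pts [ 0.6121 -0.1725  0.1237] 157
```

```bash
cat > plan.py <<'E'
from h import *
import math
def pose(s):
    q=s['tool_rot']; return np.array(s['position']),R.from_quat([q[1],q[2],q[3],q[0]])
def rot(x,y):
    x=np.array(x,float);x/=np.linalg.norm(x);y=np.array(y,float);y-=x*(x@y);y/=np.linalg.norm(y)
    return R.from_matrix(np.c_[x,y,np.cross(x,y)])
def plan(p1,r1,p0=None,r0=None,step=.045,ang=8,nmin=1):
    if p0 is None: p0,r0=pose(observe())
    p1=np.array(p1,float); rv=(r0.inv()*r1).as_rotvec()
    n=max(nmin,math.ceil(np.linalg.norm(p1-p0)/step),math.ceil(np.degrees(np.abs(rv).max())/ang))
    d=(p1-p0)/n
    for i in range(n):
        ri=r0*R.from_rotvec(rv*i/n)
        print([float(v) for v in np.r_[ri.inv().apply(d).round(4),np.degrees(rv/n).round(2)]])
    print('n',n)
sy=np.array([.230,.973,0]); down=rot([0,0,-1],sy)
E
python3 - <<'E'
from plan import *
p,r=pose(observe())
print(r.as_matrix().round(3).tolist())
plan([.30,.45,.32],down)
plan([.47,.096,.30],down,np.array([.30,.45,.32]),down)
E
```

```text
[[-0.0, 0.313, 0.95], [0.0, 0.95, -0.313], [-1.0, -0.0, -0.0]]
[-0.0177, -0.0207, 0.0288, -0.99, -0.0, 0.0]
[-0.0177, -0.0212, 0.0284, -0.99, -0.0, 0.0]
[-0.0177, -0.0217, 0.028, -0.99, -0.0, 0.0]
[-0.0177, -0.0222, 0.0277, -0.99, -0.0, 0.0]
[-0.0177, -0.0227, 0.0273, -0.99, -0.0, 0.0]
n 5
[0.0022, -0.0339, 0.0274, 0.0, 0.0, 0.0]
[0.0022, -0.0339, 0.0274, 0.0, 0.0, 0.0]
[0.0022, -0.0339, 0.0274, 0.0, 0.0, 0.0]
[0.0022, -0.0339, 0.0274, 0.0, 0.0, 0.0]
[0.0022, -0.0339, 0.0274, 0.0, 0.0, 0.0]
[0.0022, -0.0339, 0.0274, 0.0, 0.0, 0.0]
[0.0022, -0.0339, 0.0274, 0.0, 0.0, 0.0]
[0.0022, -0.0339, 0.0274, 0.0, 0.0, 0.0]
[0.0022, -0.0339, 0.0274, 0.0, 0.0, 0.0]
n 9
```

servo_tool([
  [[-0.018,-0.021,0.028,-1,0,0,0.085],[-0.018,-0.021,0.028,-1,0,0,0.085],[-0.018,-0.022,0.028,-1,0,0,0.085],[-0.018,-0.022,0.028,-1,0,0,0.085],[-0.018,-0.022,0.028,-1,0,0,0.085]],
])

```text
t: 1.35
position: [0.3007, 0.4494, 0.3222]
tool_rot: [0.702, 0.082, 0.702, -0.081]
contact_force: [0.5, 0.8, 0.5]
grip_width: 0.0851
```

servo_tool([
  [[0.002,-0.034,0.027,0,0,0,0.085],[0.002,-0.034,0.027,0,0,0,0.085],[0.002,-0.034,0.027,0,0,0,0.085],[0.002,-0.034,0.027,0,0,0,0.085],[0.002,-0.034,0.027,0,0,0,0.085]],
])

```text
t: 1.85
position: [0.3929, 0.2525, 0.3115]
tool_rot: [0.703, 0.082, 0.702, -0.081]
contact_force: [1.0, -0.6, -0.2]
grip_width: 0.0851
```

servo_tool([
  [[0.002,-0.034,0.027,0,0,0,0.085],[0.002,-0.034,0.027,0,0,0,0.085],[0.002,-0.034,0.027,0,0,0,0.085],[0.002,-0.034,0.027,0,0,0,0.085],[0,0,0,0,0,0,0.085]],
])

```text
t: 2.35
position: [0.4681, 0.0903, 0.3036]
tool_rot: [0.702, 0.085, 0.701, -0.086]
contact_force: [-0.3, -0.8, 0.2]
grip_width: 0.085
```

```bash
cat > look.py <<'E'
from plan import *
import sys
def look(tag):
    im,d,s=snap('wrist',tag); T=T_wc('wrist',s); P=cloud('wrist',d,T); np.savez(tag+'.npz',im=im,d=d,P=P,T=T); return im,d,s,T,P
if __name__=='__main__':
    im,d,s,T,P=look(sys.argv[1]); p,r=pose(s); print(s['t'],p.round(4),r.as_matrix().round(3).tolist(),s['contact_force'].round(2),s['grip_width'])
E
python3 look.py w1
```

```text
2.35 [0.4681 0.0903 0.3036] [[0.001, 0.239, 0.971], [-0.001, 0.971, -0.239], [-1.0, -0.001, 0.002]] [-0.33 -0.8   0.21] 0.08501135901307282
```

View pics/w1.png

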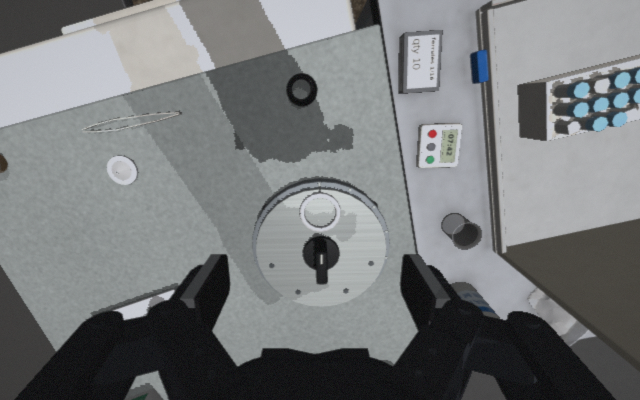

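The pocket shows at (320,211), the knob at (321,252), the dark line at the plate edge and the bar pip above it. Next I fit it precisely.

```bash
cat > pock.py <<'E'
from plan import *
from fit import circ
def pocket(P,d,c0,zlo=.1015,zhi=.107):
    c=np.array(c0)
    for _ in range(4):
        m=(abs(np.hypot(P[...,0]-c[0],P[...,1]-c[1])-.0225)<.006)&(P[...,2]>zlo)&(P[...,2]<zhi)&(d>0)
        q=P[m]; c,r=circ(q[:,:2])
    e=cv2.minEnclosingCircle(q[:,:2].astype(np.float32)); 
    return c.round(4),r.round(4),np.median(q[:,2]).round(4),len(q),np.round(e[0],4),round(e[1],4)
if __name__=='__main__':
  for n in ['top0','side0','w1']:
    z=np.load(n+'.npz');P=z['P'];d=z['d']
    try: print(n,'pocket',pocket(P,d,[.518,.0853]))
    except Exception as e: print(n,e)
    m=(np.hypot(P[...,0]-.572,P[...,1]-.073)<.1)&(abs(P[...,2]-.098)<.0025)&(d>0)
    e=cv2.convexHull(P[m][:,:2].astype(np.float32))[:,0]; c,r=circ(e); print(' plate',c.round(4),r.round(4),np.median(P[m][:,2]).round(4))
    k=(np.hypot(P[...,0]-.572,P[...,1]-.073)<.035)&(P[...,2]>.134)&(d>0)
    q=P[k]; print(' knob',q.mean(0).round(4),cv2.minAreaRect(q[:,:2].astype(np.float32)))
E
python3 pock.py
```

```text
top0 pocket (array([0.5175, 0.0843]), np.float64(0.0224), np.float64(0.1035), 209, array([0.5176, 0.0843]), 0.0252)
 plate [0.5723 0.0722] 0.0845 0.0977
 knob [0.5718 0.0719 0.139 ] ((0.572260320186615, 0.07232090830802917), (0.014325235970318317, 0.04350479692220688), 76.59302520751953)
side0 pocket (array([0.5181, 0.085 ]), np.float64(0.0228), np.float64(0.1041), 193, array([0.5171, 0.0846]), 0.0272)
 plate [0.5728 0.0726] 0.0851 0.0985
 knob [0.5727 0.0746 0.1394] ((0.5723785161972046, 0.07277742773294449), (0.01604841649532318, 0.04334159567952156), 76.4458999633789)
w1 pocket (array([0.5169, 0.0828]), np.float64(0.0224), np.float64(0.1029), 482, array([0.5172, 0.0827]), 0.0255)
 plate [0.5719 0.0706] 0.0845 0.0971
 knob [0.5697 0.0712 0.1386] ((0.5708620548248291, 0.0710020363330841), (0.013794587925076485, 0.04247638210654259), 79.01275634765625)
```

Run:
```python
from plan import *
n=np.array([-.340,-.0403,.940]); ry=[-.118,.993,0]
r=rot(-n,ry); C=np.array([.632,-.2607,.094])
plan(C+.15*n+[0,0,.0],r,step=.043)
print(C+.15*n)
```

```text
[0.0076, -0.0359, 0.0217, -2.25, -2.2, 0.4]
[0.0082, -0.0368, 0.02, -2.25, -2.2, 0.4]
[0.0087, -0.0376, 0.0182, -2.25, -2.2, 0.4]
[0.0091, -0.0384, 0.0164, -2.25, -2.2, 0.4]
[0.0094, -0.039, 0.0145, -2.25, -2.2, 0.4]
[0.0096, -0.0396, 0.0126, -2.25, -2.2, 0.4]
[0.0098, -0.0402, 0.0107, -2.25, -2.2, 0.4]
[0.0099, -0.0406, 0.0087, -2.25, -2.2, 0.4]
[0.0099, -0.041, 0.0067, -2.25, -2.2, 0.4]
n 9
[ 0.581    -0.266745  0.235   ]
```

servo_tool([
  [[0.008,-0.036,0.022,-2.25,-2.2,0.4,0.085],[0.008,-0.037,0.02,-2.25,-2.2,0.4,0.085],[0.009,-0.038,0.018,-2.25,-2.2,0.4,0.085],[0.009,-0.038,0.016,-2.25,-2.2,0.4,0.085],[0.009,-0.039,0.014,-2.25,-2.2,0.4,0.085]],
])

```text
t: 2.9
position: [0.5304, -0.1028, 0.2649]
tool_rot: [0.773, 0.015, 0.634, -0.006]
contact_force: [1.0, 0.2, -0.7]
grip_width: 0.0849
```

servo_tool([
  [[0.009,-0.04,0.013,-2.25,-2.2,0.4,0.085],[0.01,-0.04,0.011,-2.25,-2.2,0.4,0.085],[0.01,-0.041,0.009,-2.25,-2.2,0.4,0.085],[0.01,-0.041,0.007,-2.25,-2.2,0.4,0.085],[0,0,0,0,0,0,0.085]],
])

```text
t: 3.4
position: [0.5812, -0.2693, 0.2331]
tool_rot: [0.817, -0.035, 0.573, 0.049]
contact_force: [-1.1, -0.8, 0.7]
grip_width: 0.085
```

servo_tool([
  [[0,0,0,0,0,0,0.085],[0,0,0,0,0,0,0.085]],
])

```text
t: 3.6
position: [0.5836, -0.2612, 0.2348]
tool_rot: [0.817, -0.036, 0.572, 0.053]
contact_force: [-0.4, 0.1, 0.1]
grip_width: 0.085
```

```bash
python3 look.py w2
cat > cone.py <<'E'
from plan import *
import sys
def body(P,d,C,n):
    n=n/np.linalg.norm(n)
    v=P-C; h=v@n; w=v-h[...,None]*n; r=np.linalg.norm(w,axis=-1)
    tip=(h>.038)&(h<.05)&(r<.01)&(d>0); 
    sl=(h>.032)&(h<.048)&(r<.02)&(d>0)
    return P[tip],P[sl],h,r
if __name__=='__main__':
    C=np.array([.632,-.2607,.094]); n=np.array([-.340,-.0403,.940])
    for f in sys.argv[1:]:
        z=np.load(f+'.npz'); t,s,h,r=body(z['P'],z['d'],C,n)
        hh=(s-C)@n; lat=(s-C)-hh[:,None]*n
        # cone fit: r = R(h): 15mm at 30 -> 2.5mm at 44, solve lateral offset+height
        from scipy.optimize import least_squares
        e1=np.cross([0,1,0],n);e1/=np.linalg.norm(e1);e2=np.cross(n,e1)
        u=np.c_[(s-C)@e1,(s-C)@e2,hh]
        f2=lambda x:np.hypot(u[:,0]-x[0],u[:,1]-x[1])-(.015-(u[:,2]-x[2]-.030)*12.5/14)
        o=least_squares(f2,[0,0,0],loss='soft_l1',f_scale=.001); x=o.x
        print(f,'tip',t.mean(0).round(4) if len(t) else None,'expected',(C+.044*n).round(4),'offset along front/y/axis',x.round(4),'C est',(C+e1*x[0]+e2*x[1]+n*x[2]).round(4),'rms',np.std(o.fun).round(4),len(s))
E
python3 cone.py top0 side0 w2
```

```text
3.6 [ 0.5836 -0.2612  0.2348] [[0.339, -0.128, 0.932], [0.045, 0.992, 0.12], [-0.94, 0.002, 0.342]] [-0.37  0.05  0.14] 0.08502435787696358
top0 tip [ 0.6177 -0.262   0.1325] expected [ 0.617  -0.2625  0.1354] offset along front/y/axis [-0.0005 -0.0002 -0.0017] C est [ 0.6321 -0.2608  0.0922] rms 0.0015 99
side0 tip [ 0.6194 -0.2593  0.1337] expected [ 0.617  -0.2625  0.1354] offset along front/y/axis [ 0.0014  0.0004 -0.0014] C est [ 0.6338 -0.2602  0.0931] rms 0.0025 46
w2 tip [ 0.6163 -0.2646  0.1317] expected [ 0.617  -0.2625  0.1354] offset along front/y/axis [-0.0009 -0.0021 -0.0026] C est [ 0.6321 -0.2627  0.0912] rms 0.001 350
```

View pics/w2.png

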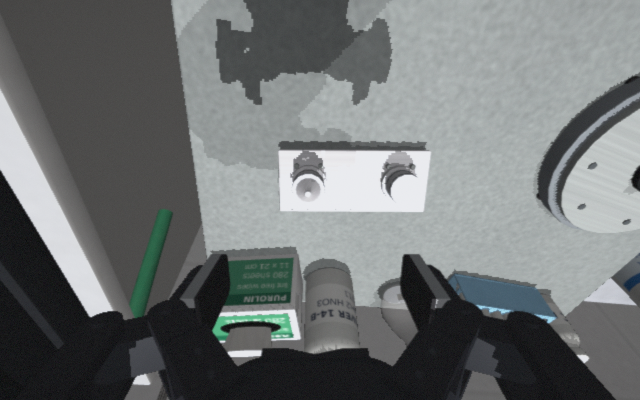

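The cone carrier is the left one at (308,188) and the blank is at (403,185). All three views put the carrier in the same place within about 2 mm, and the wrist view is biased about -2 mm in y. I descend along its axis.

```bash
cat > pl2.py <<'E'
from plan import *
n=np.array([-.340,-.0403,.940]);n/=np.linalg.norm(n); ry=[-.118,.993,0]
r=rot(-n,ry); C=np.array([.632,-.2617,.093])
E
python3 - <<'E'
from pl2 import *
p,r0=pose(observe()); print(p)
plan(C+.06*n,r,step=.03)
plan(C+.008*n,r,C+.06*n,r,step=.02)
E
```

```text
[ 0.58375075 -0.26092208  0.23510283]
[0.0225, -0.0017, -0.001, 0.13, 0.01, -0.07]
[0.0225, -0.0017, -0.0009, 0.13, 0.01, -0.07]
[0.0225, -0.0017, -0.0009, 0.13, 0.01, -0.07]
[0.0225, -0.0016, -0.0009, 0.13, 0.01, -0.07]
n 4
[0.0173, 0.0, -0.0, 0.0, 0.0, 0.0]
[0.0173, 0.0, -0.0, 0.0, 0.0, 0.0]
[0.0173, 0.0, -0.0, 0.0, 0.0, 0.0]
n 3
```

servo_tool([
  [[0.022,-0.0017,-0.001,0.1,0,-0.1,0.085],[0.022,-0.0017,-0.001,0.1,0,-0.1,0.085],[0.023,-0.0017,-0.001,0.1,0,-0.1,0.085],[0.023,-0.0016,-0.001,0.1,0,-0.1,0.085],[0,0,0,0,0,0,0.085]],
])

```text
t: 4.15
position: [0.6105, -0.2629, 0.1459]
tool_rot: [0.817, -0.035, 0.574, 0.049]
contact_force: [-0.5, 0.2, -0.9]
grip_width: 0.0851
```

servo_tool([
  [[0,0,0,0,0,0,0.085],[0,0,0,0,0,0,0.085]],
])

```text
t: 4.35
position: [0.6112, -0.2666, 0.1508]
tool_rot: [0.819, -0.035, 0.571, 0.047]
contact_force: [-0.1, 0.6, 0.9]
grip_width: 0.0849
```

```bash
python3 look.py w3; python3 cone.py w3
python3 - <<'E'
from pl2 import *
p,r0=pose(observe()); print(p,'along',(p-C)@n, 'lat',r.inv().apply(p-C))
plan(C+.008*n,r,step=.02)
E
```

```text
4.35 [ 0.6112 -0.2666  0.1508] [[0.342, -0.117, 0.932], [0.036, 0.993, 0.112], [-0.939, -0.005, 0.344]] [-0.05  0.61  0.91] 0.08490407018097412
w3 tip [ 0.6158 -0.2644  0.1316] expected [ 0.617  -0.2625  0.1354] offset along front/y/axis [-0.0009 -0.0019 -0.0024] C est [ 0.632  -0.2625  0.0913] rms 0.001 684
[ 0.61113903 -0.26690823  0.1508881 ] along 0.06169201868060417 lat [-0.06169202 -0.00271651 -0.00023019]
[0.0179, 0.001, 0.0, 0.01, 0.05, 0.09]
[0.0179, 0.001, 0.0, 0.01, 0.05, 0.09]
[0.0179, 0.0009, 0.0001, 0.01, 0.05, 0.09]
n 3
```

View pics/w3.png

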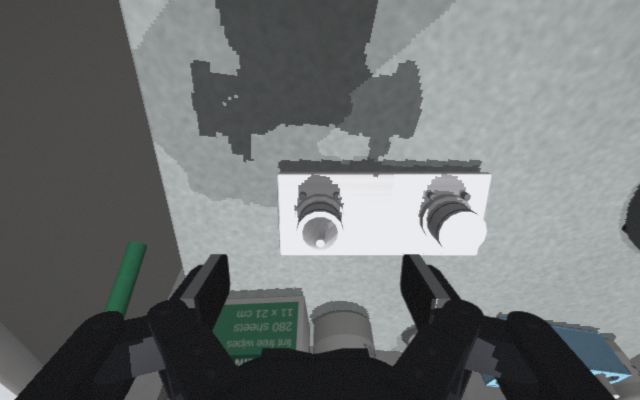

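servo_tool([
  [[0.011,0.0005,0,0,0,0.1,0.085],[0.011,0.0005,0,0,0,0.1,0.085],[0.011,0.0005,0,0,0,0,0.085],[0.011,0.0005,0,0,0,0,0.085],[0.009,0.0005,0,0,0,0,0.085]],
])

```text
t: 4.9
position: [0.6282, -0.2619, 0.0974]
tool_rot: [0.817, -0.034, 0.573, 0.048]
contact_force: [0.6, -0.1, -0.4]
grip_width: 0.085
```

servo_tool([
  [[0,0,0,0,0,0,0.085],[0,0,0,0,0,0,0.085],[0,0,0,0,0,0,0.085]],
])

```text
t: 5.2
position: [0.6284, -0.2628, 0.0996]
tool_rot: [0.818, -0.034, 0.572, 0.048]
contact_force: [0.3, -0.3, 0.2]
grip_width: 0.0849
```

```bash
python3 look.py w4
python3 - <<'E'
from pl2 import *
for f in ['top','side']:
    im,d,s=snap(f); x0,y0=(390,120) if f=='top' else (235,110)
    cv2.imwrite(f'pics/{f}4.png',cv2.resize(im[y0:y0+65,x0:x0+75,::-1],None,fx=8,fy=8,interpolation=cv2.INTER_CUBIC))
p,r0=pose(observe()); print(p,'along',(p-C)@n, 'lat',r.inv().apply(p-C))
E
```

```text
5.2 [ 0.6284 -0.2628  0.0996] [[0.341, -0.117, 0.933], [0.039, 0.993, 0.11], [-0.939, -0.001, 0.343]] [ 0.35 -0.34  0.24] 0.0848966088601484
[ 0.62842507 -0.26258958  0.09973787] along 0.007581800989967834 lat [-0.0075818  -0.00046229 -0.00112825]
```

View pics/w4.png

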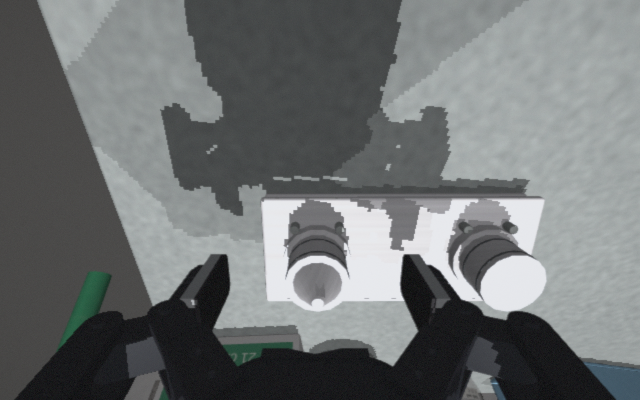

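View pics/side4.png

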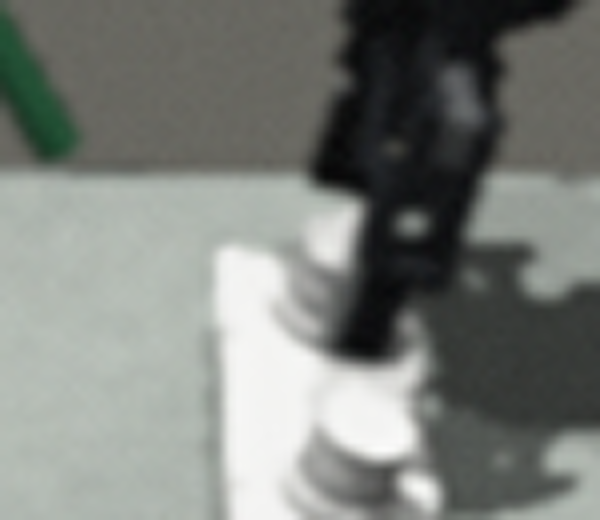

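servo_tool([
  [[0,0,0,0,0,0,0.02],[0,0,0,0,0,0,0.02],[0,0,0,0,0,0,0.02],[0,0,0,0,0,0,0.02],[0,0,0,0,0,0,0.02]],
], squeeze=40)

```text
t: 5.85
position: [0.6282, -0.2623, 0.0996]
tool_rot: [0.818, -0.034, 0.572, 0.048]
contact_force: [-3.0, 2.4, 5.2]
grip_width: 0.0312
```

servo_tool([
  [[0,0,0,0,0,0,0.02],[0,0,0,0,0,0,0.02],[0,0,0,0,0,0,0.02]],
])

```text
t: 6.15
position: [0.6282, -0.2622, 0.0996]
tool_rot: [0.818, -0.034, 0.572, 0.048]
contact_force: [-3.3, 1.6, 5.0]
grip_width: 0.0316
```

```bash
python3 look.py w5
```

```text
6.15 [ 0.6282 -0.2622  0.0996] [[0.34, -0.118, 0.933], [0.04, 0.993, 0.111], [-0.939, -0.0, 0.343]] [-3.34  1.57  4.97] 0.03156744359389674
```

View pics/w5.png

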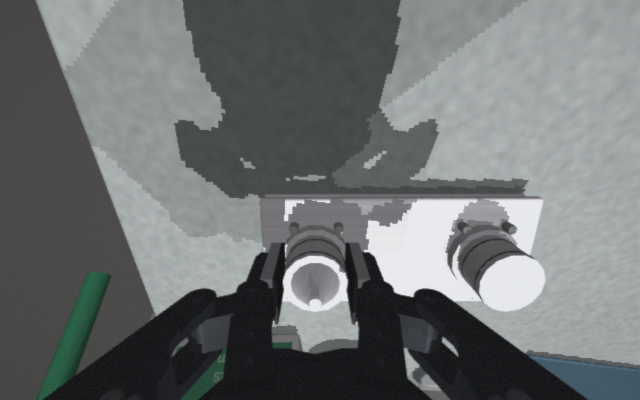

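The width of 31.6 mm and about 6 N along the axis suggest the tips touch the foot. I reopen a little, back off 3 mm and grip again.

servo_tool([
  [[0,0,0,0,0,0,0.042],[0,0,0,0,0,0,0.042],[-0.003,0,0,0,0,0,0.042],[0,0,0,0,0,0,0.042],[0,0,0,0,0,0,0.02]],
])

```text
t: 6.7
position: [0.6273, -0.2625, 0.1021]
tool_rot: [0.818, -0.034, 0.572, 0.048]
contact_force: [-10.6, 0.3, 20.0]
grip_width: 0.029
```

servo_tool([
  [[0,0,0,0,0,0,0.02],[0,0,0,0,0,0,0.02],[0,0,0,0,0,0,0.02],[0,0,0,0,0,0,0.02]],
])

```text
t: 7.1
position: [0.6273, -0.2626, 0.1023]
tool_rot: [0.818, -0.034, 0.572, 0.048]
contact_force: [-2.4, 0.2, 6.0]
grip_width: 0.0286
```

```bash
python3 look.py w6
```

```text
7.1 [ 0.6273 -0.2626  0.1023] [[0.34, -0.118, 0.933], [0.04, 0.993, 0.111], [-0.939, -0.001, 0.343]] [-2.42  0.21  5.97] 0.028571465533459236
```

View pics/w6.png

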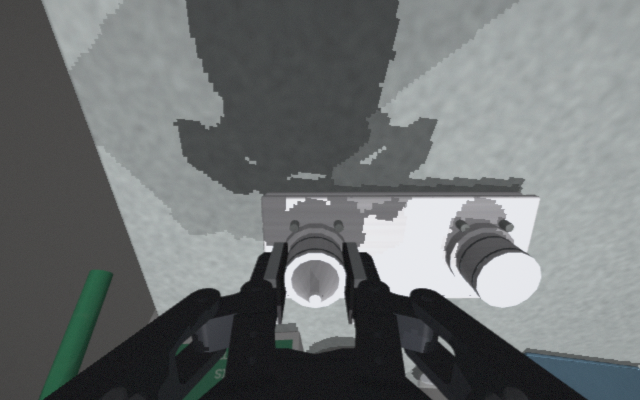

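servo_tool([
  [[-0.005,0,0,0,0,0,0.02],[-0.015,0,0,0,0,0,0.02],[-0.02,0,0,0,0,0,0.02],[-0.02,0,0,0,0,0,0.02],[-0.02,0,0,0,0,0,0.02]],
])

```text
t: 7.65
position: [0.5993, -0.266, 0.1786]
tool_rot: [0.818, -0.034, 0.572, 0.048]
contact_force: [0.6, 1.0, -1.1]
grip_width: 0.0289
```

servo_tool([
  [[-0.02,0,0,0,0,0,0.02],[0,0,0,0,0,0,0.02],[0,0,0,0,0,0,0.02]],
])

```text
t: 7.95
position: [0.5932, -0.2665, 0.1965]
tool_rot: [0.818, -0.034, 0.572, 0.048]
contact_force: [1.7, 0.0, -0.3]
grip_width: 0.0288
```

```bash
python3 look.py w7
python3 - <<'E'
from plan import *
# above pocket, stage yaw 12.6deg
a=np.radians(12.6); sy=[np.sin(a),np.cos(a),0]
plan([.5175,.0845,.16],rot([0,0,-1],sy),step=.04,ang=4)
E
```

```text
7.95 [ 0.5932 -0.2665  0.1965] [[0.341, -0.118, 0.933], [0.04, 0.993, 0.111], [-0.939, -0.001, 0.343]] [ 1.69  0.01 -0.26] 0.028763632630007703
[0.0022, 0.0357, -0.0044, 1.92, 1.98, -0.34]
[0.0021, 0.0355, -0.0055, 1.92, 1.98, -0.34]
[0.0021, 0.0354, -0.0066, 1.92, 1.98, -0.34]
[0.0022, 0.0351, -0.0077, 1.92, 1.98, -0.34]
[0.0023, 0.0349, -0.0088, 1.92, 1.98, -0.34]
[0.0024, 0.0346, -0.0099, 1.92, 1.98, -0.34]
[0.0025, 0.0342, -0.011, 1.92, 1.98, -0.34]
[0.0027, 0.0339, -0.012, 1.92, 1.98, -0.34]
[0.003, 0.0335, -0.013, 1.92, 1.98, -0.34]
[0.0032, 0.033, -0.014, 1.92, 1.98, -0.34]
n 10
```

View pics/w7.png

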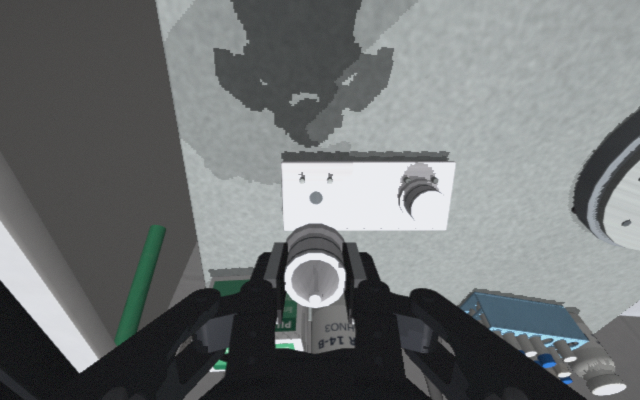

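Lifted cleanly. The carrier is held between the pads and the blank stands at (423,195). I carry it above the pocket and rotate upright.

servo_tool([
  [[0.001,0.0357,-0.0045,1.92,1.98,-0.34,0.02],[0.001,0.0355,-0.0055,1.92,1.98,-0.34,0.02],[0.001,0.0355,-0.0065,1.92,1.98,-0.34,0.02],[0.001,0.035,-0.0075,1.92,1.98,-0.34,0.02],[0.001,0.035,-0.009,1.92,1.98,-0.34,0.02]],
])

```text
t: 8.5
position: [0.553, -0.0894, 0.1826]
tool_rot: [0.765, 0.022, 0.643, -0.016]
contact_force: [0.6, -0.0, -0.8]
grip_width: 0.0287
```

servo_tool([
  [[0.001,0.0345,-0.01,1.92,1.98,-0.34,0.02],[0.001,0.034,-0.011,1.92,1.98,-0.34,0.02],[0.001,0.034,-0.012,1.92,1.98,-0.34,0.02],[0.001,0.0335,-0.013,1.92,1.98,-0.34,0.02],[0.001,0.033,-0.014,1.92,1.98,-0.34,0.02]],
])

```text
t: 9.0
position: [0.5143, 0.0857, 0.1736]
tool_rot: [0.702, 0.078, 0.704, -0.079]
contact_force: [1.2, -0.5, 0.1]
grip_width: 0.0291
```

servo_tool([
  [[0,0,0,0,0,0,0.02],[0,0,0,0,0,0,0.02],[0,0,0,0,0,0,0.02],[0,0,0,0,0,0,0.02]],
])

```text
t: 9.4
position: [0.5153, 0.0825, 0.1745]
tool_rot: [0.703, 0.078, 0.703, -0.079]
contact_force: [-0.3, -0.7, -1.0]
grip_width: 0.0288
```

```bash
python3 look.py w8
python3 - <<'E'
from plan import *
for n in ['top','side']:
    im,d,s=snap(n,n+'8'); T=T_wc(n,s); P=cloud(n,d,T); np.savez(n+'8.npz',im=im,d=d,P=P)
    o=outline_of(n,'cone_carrier')
    for q in o[:2]:
        m=q['region']&(d>0); print(n,q['p'],q['rect'],np.percentile(P[m],[2,50,98],axis=0).round(4).tolist())
t=cv2.imread('pics/top8.png');s=cv2.imread('pics/side8.png')
cv2.imwrite('pics/t8c.png',cv2.resize(t[120:230,200:320],None,fx=5,fy=5,interpolation=cv2.INTER_CUBIC))
cv2.imwrite('pics/s8c.png',cv2.resize(s[170:300,230:360],None,fx=4.5,fy=4.5,interpolation=cv2.INTER_CUBIC))
a=np.radians(12.6); sy=[np.sin(a),np.cos(a),0]
plan([.5175,.0845,.16],rot([0,0,-1],sy),step=.04,ang=4)
E
```

```text
9.4 [0.5153 0.0825 0.1745] [[0.0, 0.221, 0.975], [-0.001, 0.975, -0.221], [-1.0, -0.001, 0.001]] [-0.31 -0.68 -0.98] 0.028762017450694576
side 0.47 [312.1, 213.1, 331.0, 229.8] [[0.5015, 0.0324, 0.101], [0.5071, 0.0911, 0.1752], [0.5348, 0.1036, 0.1979]]
[0.0148, 0.0015, 0.0018, -0.1, 0.04, 0.02]
n 1
```

View pics/w8.png

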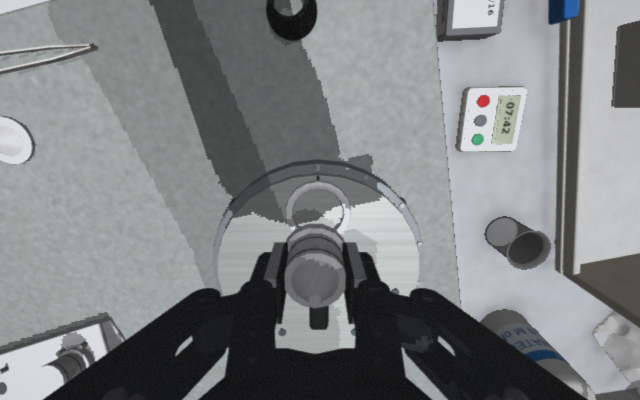

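View pics/s8c.png

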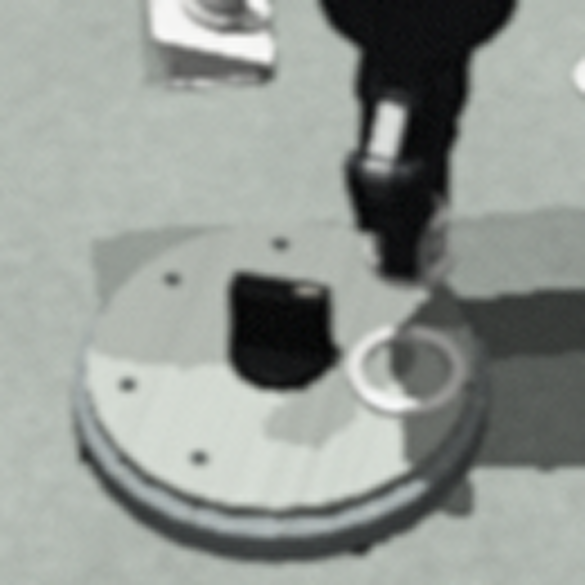

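View pics/t8c.png

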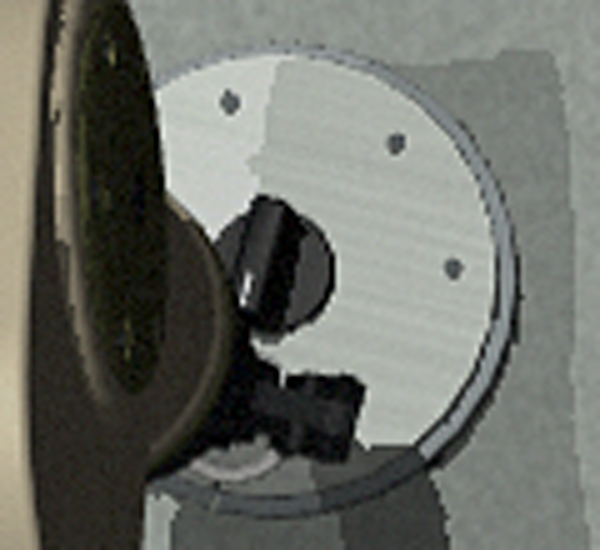

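```bash
cat > held.py <<'E'
from plan import *
from pock import pocket
from scipy.optimize import least_squares
import sys
def held(f,p0):
    z=np.load(f+'.npz');P=z['P'];d=z['d'];im=z['im'].astype(float)
    try: print(f,'pocket',pocket(P,d,[.517,.083]))
    except Exception as e: print(e)
    v=P-np.array(p0); r=np.hypot(v[...,0],v[...,1]); br=im.mean(-1)
    m=(r<.021)&(d>0)&(v[...,2]>-.014)&(v[...,2]<.04)&(br>45)
    q=v[m]; print('n',len(q),'z range',np.percentile(q[:,2],[1,99]).round(4))
    for a in np.arange(-.014,.036,.003):
        b=q[(q[:,2]>=a)&(q[:,2]<a+.003)]
        if len(b)>5: print(round(a,3),len(b),'xmin',np.percentile(b@z['T'][:3,:3]@np.zeros(3),0) if 0 else '', 'x',np.percentile(b[:,0],[2,50]).round(4),'y',np.percentile(b[:,1],[2,50,98]).round(4))
    return q
if __name__=='__main__': held(sys.argv[1],[float(x) for x in sys.argv[2].split(',')])
E
python3 held.py w8 .5153,.0825,.1745
```

```text
w8 pocket (array([0.5167, 0.0832]), np.float64(0.0222), np.float64(0.1028), 913, array([0.5169, 0.0831]), 0.0253)
n 4921 z range [-0.0071  0.0371]
-0.011 18 xmin  x [-0.0163 -0.013 ] y [-0.0134  0.0018  0.0153]
-0.008 116 xmin  x [-0.0168 -0.0148] y [-0.0137  0.0032  0.0151]
-0.005 328 xmin  x [-0.0165 -0.0132] y [-0.0135  0.0022  0.0145]
-0.002 262 xmin  x [-0.0163 -0.0122] y [-0.0134  0.002   0.0139]
0.001 150 xmin  x [-0.014  -0.0119] y [-0.0141  0.003   0.0188]
0.004 171 xmin  x [-0.0141 -0.0112] y [-0.0149  0.0027  0.0192]
0.007 169 xmin  x [-0.0142 -0.0115] y [-0.0146  0.0035  0.0194]
0.01 175 xmin  x [-0.0143 -0.0115] y [-0.0147  0.0035  0.0196]
0.013 141 xmin  x [-0.0141 -0.0123] y [-0.015   0.0031  0.0191]
0.016 311 xmin  x [-0.0143 -0.0104] y [-0.0151  0.002   0.0193]
0.019 1436 xmin  x [-0.0132 -0.0036] y [-0.015   0.0006  0.0132]
0.022 453 xmin  x [-0.0092 -0.0054] y [-0.0147  0.0009  0.0188]
0.025 394 xmin  x [-0.0139 -0.0042] y [-0.0148  0.0007  0.0193]
0.028 310 xmin  x [-0.0138 -0.0027] y [-0.0148 -0.      0.0191]
0.031 264 xmin  x [-0.0144 -0.0008] y [-0.0164 -0.0006  0.0192]
0.034 165 xmin  x [-0.0144 -0.0047] y [-0.018  -0.0003  0.0198]
```

```bash
cat >> held.py <<'E'
def fitc(f,p0,Rt):
    z=np.load(f+'.npz');P=z['P'];d=z['d'];im=z['im'].astype(float)
    q=Rt.inv().apply((P-np.array(p0)).reshape(-1,3)).reshape(P.shape)  # tool: x down, y jaw, z forward
    br=im.mean(-1); ok=(d>0)&(abs(q[...,1])<.0115)&(q[...,2]<.0)&(np.hypot(q[...,1],q[...,2])<.021)&(br>45)
    h=-q[...,0]
    B=q[ok&(h>.003)&(h<.017)]; F=q[ok&(h>-.007)&(h<-.002)]; Cn=q[(d>0)&(h>.022)&(h<.034)&(np.hypot(q[...,1],q[...,2])<.012)&(br>45)]
    # model: axis point (y,z at h=0), slopes, underside h0
    def f2(x):
        y,zz,sy,sz,h0=x; out=[]
        for S,fn in ((B,lambda hh:.015+0*hh),(F,lambda hh:.018+0*hh),(Cn,lambda hh:.015-(hh-.030)*12.5/14)):
            hh=-S[:,0]; out.append(np.hypot(S[:,1]-y-sy*hh,S[:,2]-zz-sz*hh)-fn(hh-h0))
        return np.concatenate(out)
    o=least_squares(f2,[0,0,0,0,-.01],loss='soft_l1',f_scale=.0007)
    print(f,'axis tool y,z',o.x[:2].round(4),'tilt deg',np.degrees(o.x[2:4]).round(2),'underside',o.x[4].round(4),'rms',np.std(o.fun).round(4),len(B),len(F),len(Cn))
    x=o.x; u=np.array([-x[4],x[0]+x[2]*x[4],x[1]+x[3]*x[4]]); U=np.array(p0)+Rt.apply(u); print(' underside centre world',U.round(4)); return U
E
cat > rel.py <<'E'
import sys
from held import *
f=sys.argv[1]; p=[float(x) for x in sys.argv[2].split(',')]
z=np.load(f+'.npz'); T=z['T']; Rt=R.from_matrix((T@np.linalg.inv(np.array(get_calibration('wrist')['tool_from_camera'])))[:3,:3])
U=fitc(f,p,Rt)
try:
    k=pocket(z['P'],z['d'],[.517,.083]); print(' pocket',k); dd=np.r_[k[0]-U[:2],0]; print(' shift needed world',dd.round(4),'tool',Rt.inv().apply(dd).round(4))
except Exception as e: print(e)
E
python3 rel.py w8 .5153,.0825,.1745
```

```text
w8 axis tool y,z [-0.0012  0.0022] tilt deg [ 0.13 -1.8 ] underside -0.0123 rms 0.0009 594 312 1230
 underside centre world [0.5175 0.0808 0.1622]
 pocket (array([0.5167, 0.0832]), np.float64(0.0222), np.float64(0.1028), 913, array([0.5169, 0.0831]), 0.0253)
 shift needed world [-0.0008  0.0024  0.    ] tool [-0.      0.0022 -0.0014]
```

servo_tool([
  [[0.013,0.0008,0,0,0,0,0.02],[0.013,0.0008,0,0,0,0,0.02],[0.013,0.0007,0,0,0,0,0.02],[0.012,0,0,0,0,0,0.02],[0,0,0,0,0,0,0.02]],
])

```text
t: 10.15
position: [0.5144, 0.0859, 0.1212]
tool_rot: [0.702, 0.077, 0.704, -0.079]
contact_force: [-0.2, 0.0, -0.1]
grip_width: 0.0282
```

servo_tool([
  [[0,0,0,0,0,0,0.02],[0,0,0,0,0,0,0.02],[0,0,0,0,0,0,0.02],[0,0,0,0,0,0,0.02]],
])

```text
t: 10.55
position: [0.5162, 0.0862, 0.1242]
tool_rot: [0.703, 0.078, 0.702, -0.078]
contact_force: [-0.8, 0.0, -0.1]
grip_width: 0.0284
```

```bash
python3 look.py w9; P=$(python3 -c "
from plan import *
p=pose(observe())[0]; print(','.join('%.4f'%v for v in p))"); echo $P; python3 rel.py w9 $P
python3 - <<'E'
from plan import *
im,d,s=snap('side','side9');cv2.imwrite('pics/s9c.png',cv2.resize(im[190:290,240:350,::-1],None,fx=6,fy=6,interpolation=cv2.INTER_CUBIC))
w=cv2.imread('pics/w9.png'); cv2.imwrite('pics/w9c.png',cv2.resize(w[150:330,200:440],None,fx=3.2,fy=3.2,interpolation=cv2.INTER_CUBIC))
E
```

```text
10.55 [0.5162 0.0862 0.1242] [[0.001, 0.219, 0.976], [-0.0, 0.976, -0.219], [-1.0, 0.0, 0.001]] [-0.78  0.05 -0.13] 0.02843777896524014
0.5161,0.0862,0.1241
w9 axis tool y,z [-0.0013  0.0022] tilt deg [ 0.25 -1.82] underside -0.0122 rms 0.0009 593 294 1260
 underside centre world [0.5184 0.0843 0.1119]
 pocket (array([0.5162, 0.0833]), np.float64(0.022), np.float64(0.1028), 1049, array([0.5162, 0.0831]), 0.0251)
 shift needed world [-0.0022 -0.001   0.    ] tool [-0.     -0.0015 -0.0019]
```

View pics/w9c.png

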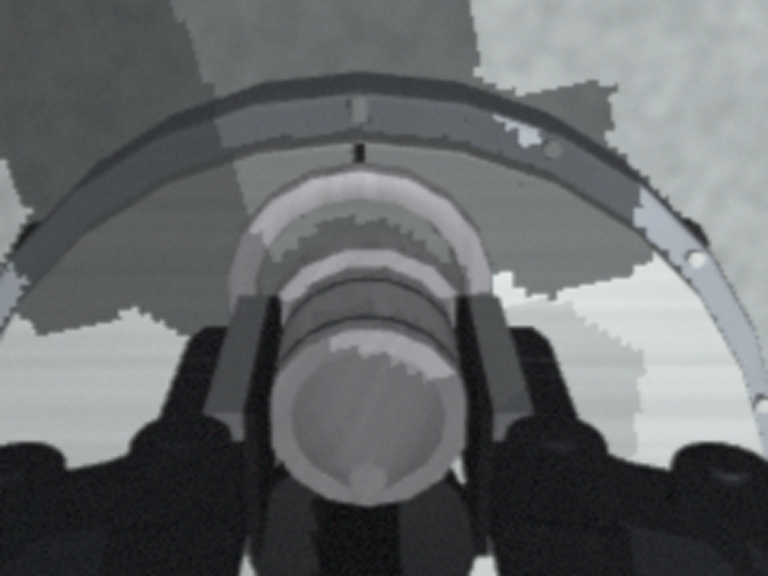

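View pics/s9c.png

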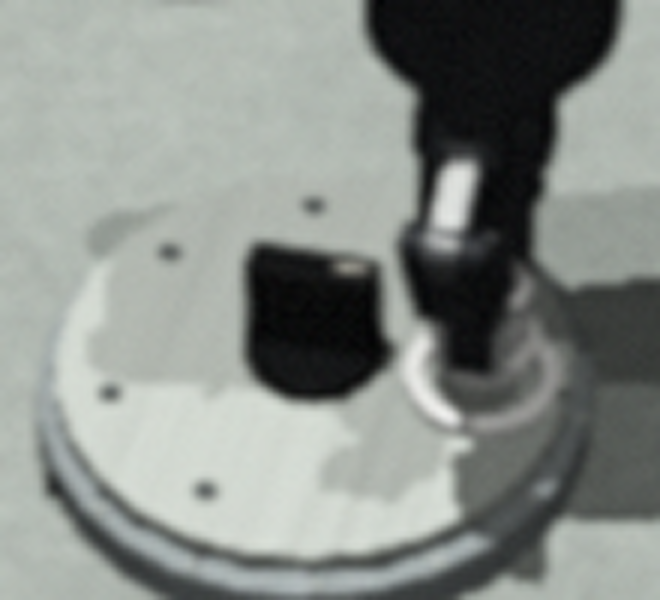

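```bash
cat > ov.py <<'E'
import sys
from plan import *
def ov(f,ring,ringz,ax,under,tip=0,out='ov',x0=200,y0=150,w=240,h=180,S=3.3):
    z=np.load(f+'.npz');T=z['T'];im=z['im'][:,:,::-1]
    W=T@np.linalg.inv(np.array(get_calibration('wrist')['tool_from_camera']))
    c=cv2.resize(im[y0:y0+h,x0:x0+w],None,fx=S,fy=S,interpolation=cv2.INTER_CUBIC)
    th=np.linspace(0,2*np.pi,200)
    def draw(pts,col):
        uv=proj('wrist',T,pts)[:,:2]; uv=((uv+.5-[x0,y0])*S-.5).round().astype(int); cv2.polylines(c,[uv.reshape(-1,1,2)],False,col,1)
    for r in(.0195,.0255): draw(np.c_[ring[0]+r*np.cos(th),ring[1]+r*np.sin(th),0*th+ringz],(0,255,0))
    for hh,r in((.008,.018),(.008,.015),(.030,.015),(.044,.0025)):
        q=np.c_[0*th-(under+hh),ax[0]+r*np.cos(th),ax[1]+tip*hh+r*np.sin(th)]; draw(q@W[:3,:3].T+W[:3,3],(0,0,255))
    cv2.imwrite(f'pics/{out}.png',c)
if __name__=='__main__':
    ov('w9',[.5163,.0831],.103,[-.0013,.0024],-.0105,0,'ov9')
E
python3 ov.py
```

```text
(no output)
```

View pics/ov9.png

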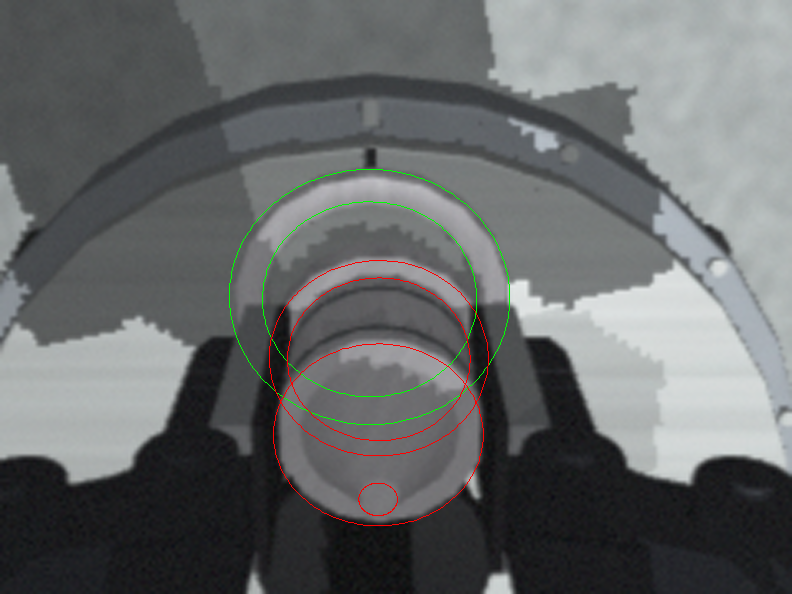

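servo_tool([
  [[0.002,-0.0007,-0.0002,0,0.8,0,0.02],[0.003,-0.0007,-0.0002,0,0.8,0,0.02],[0,0,0,0,0,0,0.02],[0,0,0,0,0,0,0.02],[0,0,0,0,0,0,0.02]],
])

```text
t: 11.15
position: [0.5151, 0.0848, 0.1186]
tool_rot: [0.693, 0.079, 0.712, -0.077]
contact_force: [0.4, -0.4, -0.4]
grip_width: 0.0284
```

```bash
python3 look.py w10; P=$(python3 -c "
from plan import *
p=pose(observe())[0]; print(','.join('%.4f'%v for v in p))"); echo $P; python3 rel.py w10 $P; python3 -c "
from ov import *
ov('w10',[.5173,.0831],.103,[-.0013,.0024],-.0105,-.025,'ov10')"
```

```text
11.15 [0.5151 0.0848 0.1186] [[-0.027, 0.219, 0.975], [0.005, 0.976, -0.219], [-1.0, -0.001, -0.027]] [ 0.35 -0.39 -0.45] 0.028432396781145057
0.5151,0.0848,0.1186
w10 axis tool y,z [-0.0013  0.0022] tilt deg [ 0.27 -2.04] underside -0.0123 rms 0.0009 600 303 1245
 underside centre world [0.5171 0.083  0.1062]
 pocket (array([0.5157, 0.0836]), np.float64(0.0216), np.float64(0.1028), 993, array([0.5155, 0.0838]), 0.0247)
 shift needed world [-0.0014  0.0006  0.    ] tool [ 0.      0.0003 -0.0015]
```

View pics/ov10.png

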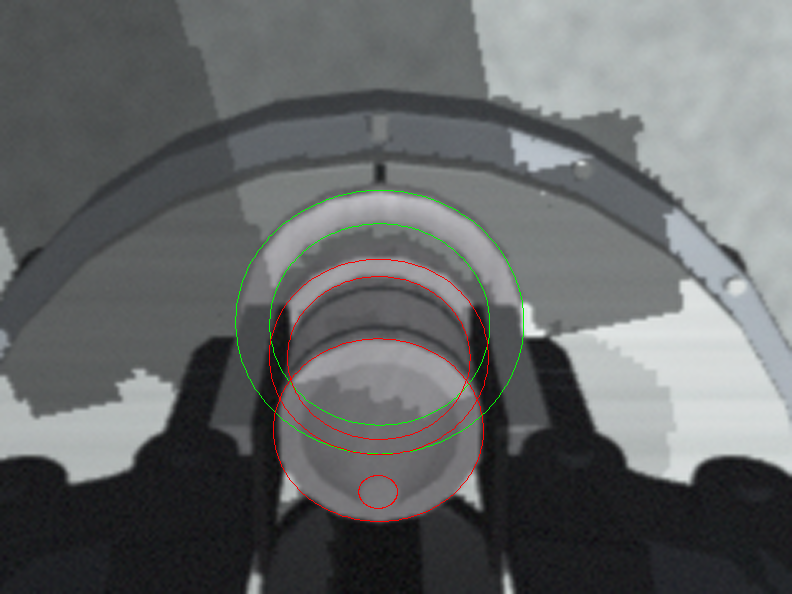

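Run:
```python
from plan import *
z=np.load('w10.npz');T=z['T'];W=T@np.linalg.inv(np.array(get_calibration('wrist')['tool_from_camera']))
q=(z['P']-W[:3,3])@W[:3,:3]
for v in range(196,306,2):
    a=q[v,312:318].mean(0); print(v,int((v-150+.5)*3.3),z['im'][v,312:318].mean().round(0),(-a[0]*1000).round(1),'z',(a[2]*1000).round(1),'worldz',(z['P'][v,312:318,2].mean()*1000).round(1))
```

```text
196 153 74.0 -27.2 z -25.8 worldz 92.1
198 160 79.0 -23.6 z -25.6 worldz 95.6
200 166 81.0 -21.9 z -25.0 worldz 97.4
202 173 76.0 -22.2 z -23.7 worldz 97.1
204 179 78.0 -22.1 z -22.5 worldz 97.1
206 186 102.0 -19.0 z -22.3 worldz 100.2
208 193 155.0 -16.3 z -22.1 worldz 102.9
210 199 186.0 -16.1 z -21.0 worldz 103.0
212 206 174.0 -16.4 z -19.6 worldz 102.7
214 212 159.0 -15.8 z -18.7 worldz 103.3
216 219 145.0 10.1 z -27.4 worldz 129.4
218 226 122.0 -22.2 z -13.7 worldz 96.7
220 232 116.0 -22.0 z -12.6 worldz 96.9
222 239 97.0 -21.9 z -11.3 worldz 97.0
224 245 97.0 -7.3 z -16.1 worldz 111.7
226 252 94.0 -5.0 z -15.9 worldz 114.0
228 259 142.0 -2.1 z -16.0 worldz 116.9
230 265 158.0 -2.3 z -14.8 worldz 116.7
232 272 154.0 -2.0 z -13.8 worldz 116.9
234 278 101.0 -1.1 z -13.0 worldz 117.8
236 285 81.0 1.6 z -13.1 worldz 120.5
238 292 89.0 3.9 z -13.1 worldz 122.8
240 298 98.0 6.5 z -13.2 worldz 125.4
242 305 99.0 8.3 z -13.0 worldz 127.2
244 311 95.0 10.9 z -13.2 worldz 129.8
246 318 92.0 13.1 z -13.2 worldz 132.0
248 325 71.0 15.6 z -13.5 worldz 134.5
250 331 86.0 17.0 z -13.2 worldz 1
[... 357 characters left out ...]
.7
270 397 136.0 24.5 z -7.1 worldz 143.2
272 404 113.0 24.7 z -6.3 worldz 143.5
274 410 111.0 25.8 z -5.9 worldz 144.5
276 417 112.0 27.0 z -5.7 worldz 145.7
278 424 112.0 27.7 z -5.1 worldz 146.4
280 430 112.0 28.3 z -4.4 worldz 146.9
282 437 112.0 29.4 z -4.1 worldz 148.0
284 443 111.0 29.8 z -3.4 worldz 148.4
286 450 110.0 30.4 z -2.8 worldz 149.0
288 457 111.0 31.4 z -2.5 worldz 150.0
290 463 110.0 32.3 z -2.2 worldz 150.9
292 470 110.0 32.9 z -1.6 worldz 151.5
294 476 111.0 33.2 z -0.8 worldz 151.8
296 483 120.0 34.0 z -0.4 worldz 152.6
298 490 120.0 33.9 z 0.7 worldz 152.4
300 496 120.0 33.7 z 1.8 worldz 152.2
302 503 122.0 33.6 z 2.9 worldz 152.1
304 509 120.0 31.7 z 5.4 worldz 150.1
```

The depth profile shows no tilt in the grasp: foot top at h=-2, body top at 20, tip at 34, so the underside is 10 mm below the TCP. The shoulder had misled my model. I level the tool again and lower.

servo_tool([
  [[0,0,0.0002,0,-0.8,0,0.02],[0,0,0.0002,0,-0.8,0,0.02],[0.002,0,0,0,0,0,0.02],[0.001,0,0,0,0,0,0.02],[0,0,0,0,0,0,0.02]],
])

```text
t: 11.7
position: [0.5153, 0.0849, 0.1155]
tool_rot: [0.703, 0.078, 0.703, -0.078]
contact_force: [0.4, 0.6, -0.3]
grip_width: 0.0286
```

servo_tool([
  [[0,0,0,0,0,0,0.02],[0,0,0,0,0,0,0.02]],
])

```text
t: 11.9
position: [0.5156, 0.0847, 0.1157]
tool_rot: [0.703, 0.078, 0.703, -0.078]
contact_force: [-0.5, 0.1, -1.6]
grip_width: 0.0288
```

```bash
cat > prof.py <<'E'
import sys
from plan import *
from pock import pocket
f=sys.argv[1]
z=np.load(f+'.npz');T=z['T'];W=T@np.linalg.inv(np.array(get_calibration('wrist')['tool_from_camera']))
q=(z['P']-W[:3,3])@W[:3,:3]; d=z['d']; h=-q[...,0]
ok=(d>0)&(abs(q[...,1]+.0013)<.003)
b=q[ok&(h>.004)&(h<.017)&(q[...,2]<-.008)&(q[...,2]>-.02)]; print('body near z',np.median(b[:,2]).round(5),'axis',(np.median(b[:,2])+.0149).round(5))
# wrist-frame body y edges from shoulder/body rows: fit circle fixed r
from scipy.optimize import least_squares
B=q[(d>0)&(h>.004)&(h<.017)&(abs(q[...,1])<.0125)&(np.hypot(q[...,1],q[...,2])<.02)&(q[...,2]<-.004)&(z['im'].mean(-1)>60)]
o=least_squares(lambda x:np.hypot(B[:,1]-x[0],B[:,2]-x[1])-.015,[0,0],loss='soft_l1',f_scale=.0005); print('circle body y,z',o.x.round(5),len(B))
k=(d>0)&(abs(z['P'][...,2]-.1029)<.0012)&(q[...,2]<-.006)&(np.hypot(q[...,1],q[...,2])<.032)
A=q[k]; r=np.hypot(A[:,1],A[:,2]-.0)
x=np.array([0.,0.])
for _ in range(8):
    rr=np.hypot(A[:,1]-x[0],A[:,2]-x[1]); S=A[(rr>.0190)&(rr<.0262)]
    # balance inner/outer per angle: fit mid radius
    x=least_squares(lambda y:np.hypot(S[:,1]-y[0],S[:,2]-y[1])-.0225,x).x
print('ring y,z tool',x.round(5),len(S)); print('shift tool y,z',(x-[o.x[0],o.x[1]]).round(5))
E
python3 look.py w11; python3 prof.py w11; python3 prof.py w9;python3 prof.py w8; python3 -c "
from ov import *
ov('w11',[.5173,.0831],.103,[-.0013,.0019],-.0100,0,'ov11')"
```

```text
11.9 [0.5156 0.0847 0.1157] [[0.0, 0.219, 0.976], [-0.001, 0.976, -0.219], [-1.0, -0.001, 0.001]] [-0.46  0.05 -1.6 ] 0.028760968124622765
body near z -0.01325 axis 0.00165
circle body y,z [-0.00121  0.00168] 552
ring y,z tool [-0.0011   0.00175] 858
shift tool y,z [1.1e-04 6.0e-05]
body near z -0.01326 axis 0.00164
circle body y,z [-0.00118  0.00168] 564
ring y,z tool [-0.0027   0.00148] 783
shift tool y,z [-0.00152 -0.0002 ]
body near z -0.01319 axis 0.00171
circle body y,z [-0.00121  0.00173] 532
ring y,z tool [0.00099 0.00171] 473
shift tool y,z [ 2.2e-03 -2.0e-05]
```

View pics/ov11.png

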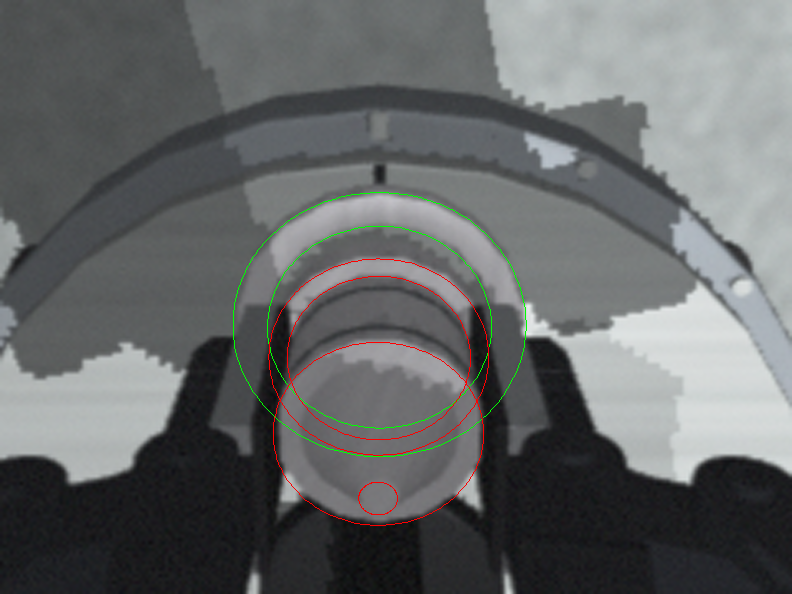

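Carrier and ring are concentric within about 0.2 mm. I lower straight down.

servo_tool([
  [[0.002,0,0,0,0,0,0.02],[0.002,0,0,0,0,0,0.02],[0.0015,0,0,0,0,0,0.02],[0,0,0,0,0,0,0.02],[0,0,0,0,0,0,0.02]],
])

```text
t: 12.45
position: [0.5155, 0.0847, 0.1101]
tool_rot: [0.703, 0.078, 0.703, -0.078]
contact_force: [0.0, 0.1, 0.0]
grip_width: 0.0286
```

```bash
python3 look.py w12; python3 prof.py w12
```

```text
12.45 [0.5155 0.0847 0.1101] [[0.0, 0.219, 0.976], [-0.001, 0.976, -0.219], [-1.0, -0.001, 0.0]] [0.03 0.13 0.05] 0.028590713251745344
body near z -0.01325 axis 0.00165
circle body y,z [-0.00122  0.00167] 553
ring y,z tool [-0.00113  0.00181] 902
shift tool y,z [9.0e-05 1.3e-04]
```

servo_tool([
  [[0.001,0,0,0,0,0,0.02],[0.0005,0,0,0,0,0,0.02],[0,0,0,0,0,0,0.02]],
])

```text
t: 12.8
position: [0.5155, 0.0848, 0.1086]
tool_rot: [0.703, 0.078, 0.703, -0.078]
contact_force: [0.0, 0.8, -0.9]
grip_width: 0.0288
```

servo_tool([
  [[0.0005,0,0,0,0,0,0.02],[0,0,0,0,0,0,0.02]],
])

```text
t: 13.0
position: [0.5155, 0.0848, 0.1081]
tool_rot: [0.703, 0.078, 0.703, -0.078]
contact_force: [0.9, 0.3, -0.4]
grip_width: 0.0289
```

servo_tool([
  [[0.0005,0,0,0,0,0,0.02],[0,0,0,0,0,0,0.02]],
])

```text
t: 13.2
position: [0.5155, 0.0848, 0.1076]
tool_rot: [0.703, 0.078, 0.703, -0.078]
contact_force: [-0.4, -0.2, -1.6]
grip_width: 0.0285
```

servo_tool([
  [[0.0005,0,0,0,0,0,0.02],[0,0,0,0,0,0,0.02]],
])

```text
t: 13.4
position: [0.5156, 0.0848, 0.1072]
tool_rot: [0.703, 0.078, 0.703, -0.078]
contact_force: [0.8, 0.5, -0.3]
grip_width: 0.0287
```

servo_tool([
  [[0.0005,0,0,0,0,0,0.02],[0,0,0,0,0,0,0.02]],
])

```text
t: 13.6
position: [0.5156, 0.0848, 0.1071]
tool_rot: [0.703, 0.078, 0.703, -0.078]
contact_force: [-2.2, -0.9, 4.0]
grip_width: 0.0289
```

```bash
python3 look.py w13; python3 prof.py w13
python3 - <<'E'
from plan import *
z=np.load('w13.npz');T=z['T'];W=T@np.linalg.inv(np.array(get_calibration('wrist')['tool_from_camera']))
q=(z['P']-W[:3,3])@W[:3,:3];h=-q[...,0];P=z['P'];
m=(z['d']>0)&(abs(q[...,1]+.0013)<.005)
print('foot top',np.median(P[m&(q[...,2]<-.0137)&(q[...,2]>-.0155)&(h<.002)][:,2]),'ring top',np.median(P[m&(q[...,2]<-.0185)&(q[...,2]>-.0225)&(P[...,2]>.1)][:,2]),'tip',P[m&(h>.025)][:,2].max())
E
```

```text
13.6 [0.5156 0.0848 0.1071] [[0.001, 0.219, 0.976], [-0.0, 0.976, -0.219], [-1.0, -0.0, 0.001]] [-2.21 -0.95  4.02] 0.028919529485534615
body near z -0.01326 axis 0.00164
circle body y,z [-0.0012   0.00166] 570
ring y,z tool [-0.00118  0.00168] 904
shift tool y,z [2.e-05 2.e-05]
foot top 0.10488202878501576 ring top 0.1028154180224487 tip 0.19662244475651477
```

View pics/w13.png

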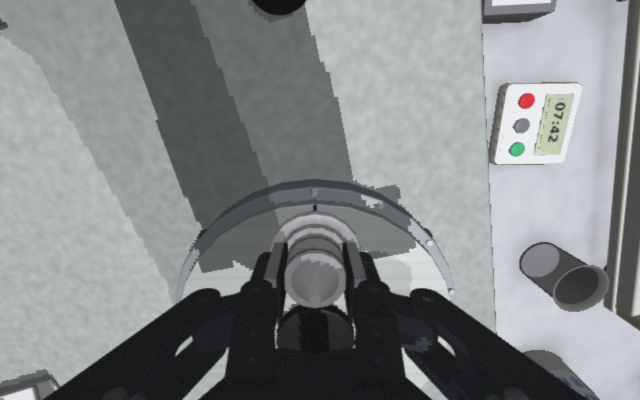

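Contact reads 4 N and the foot top stands 2.1 mm above the ring (expected 2), so it is seated. I release.

servo_tool([
  [[0,0,0,0,0,0,0.032],[0,0,0,0,0,0,0.034],[0,0,0,0,0,0,0.04],[0,0,0,0,0,0,0.055],[0,0,0,0,0,0,0.055]],
])

```text
t: 14.15
position: [0.5155, 0.0848, 0.1066]
tool_rot: [0.703, 0.078, 0.703, -0.078]
contact_force: [0.0, 0.3, -0.3]
grip_width: 0.0548
```

servo_tool([
  [[-0.01,0,0,0,0,0,0.055],[-0.02,0,0,0,0,0,0.055],[-0.03,0,0,0,0,0,0.055],[-0.03,0,0,0,0,0,0.055],[0,0,0,0,0,0,0.055]],
])

```text
t: 14.65
position: [0.518, 0.0849, 0.2015]
tool_rot: [0.705, 0.079, 0.7, -0.077]
contact_force: [1.2, 0.3, 0.4]
grip_width: 0.0549
```

servo_tool([
  [[0,0,0,0,0,0,0.06],[0,0,0,0,0,0,0.06]],
])

```text
t: 14.85
position: [0.515, 0.0849, 0.1961]
tool_rot: [0.703, 0.078, 0.703, -0.078]
contact_force: [1.1, 0.5, -0.3]
grip_width: 0.06
```

```bash
python3 look.py w14
python3 - <<'E'
from plan import *
from fit import circ
z=np.load('w14.npz');P=z['P'];d=z['d'];im=z['im']
from pock import pocket
print('ring',pocket(P,d,[.517,.083]))
c=np.array([.517,.0832]); r=np.hypot(P[...,0]-c[0],P[...,1]-c[1])
m=(d>0)&(r<.01)&(P[...,2]>.12); q=P[m]; print('tip',q[q[:,2]>q[:,2].max()-.0025].mean(0).round(4),len(q))
m=(d>0)&(r<.02)&(abs(P[...,2]-.127)<.0012); q=P[m]; print('shoulder',circ(q[:,:2]),cv2.minEnclosingCircle(q[:,:2].astype(np.float32)),len(q))
for zz in(.128,.126,.105): m=(d>0)&(r<.021)&(abs(P[...,2]-zz)<.0012); print(zz,m.sum())
k=(np.hypot(P[...,0]-.571,P[...,1]-.071)<.035)&(P[...,2]>.134)&(d>0)
q=P[k]; print(' knob',q.mean(0).round(4),cv2.minAreaRect(q[:,:2].astype(np.float32)),len(q))
E
```

```text
14.85 [0.515  0.0849 0.1961] [[-0.001, 0.219, 0.976], [-0.001, 0.976, -0.219], [-1.0, -0.001, -0.0]] [ 1.05  0.49 -0.32] 0.060032784266050125
ring (array([0.5177, 0.0829]), np.float64(0.0218), np.float64(0.1031), 1031, array([0.5171, 0.0831]), 0.0252)
tip [0.5163 0.0833 0.1409] 515
shoulder (array([0.51685327, 0.08318623]), np.float64(0.012896035346315593)) ((0.5168537497520447, 0.08302091807126999), 0.015308248810470104) 533
0.128 453
0.126 337
0.105 263
 knob [0.5693 0.0716 0.1386] ((0.5716751217842102, 0.07105279713869095), (0.014022544026374817, 0.04442088305950165), 76.98226165771484) 884
```

View pics/w14.png

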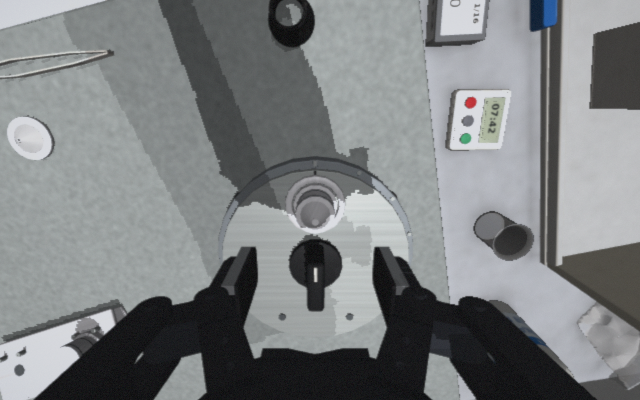

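The carrier is seated and released: shoulder centre (0.5169, 0.0832), ring centre (0.5171, 0.0831). In the picture the cone is inside the ring at (315,208) and the knob is at (315,270). Next is the knob.

Run:
```python
from plan import *
s=observe(); print(s['q'].round(3))
a=np.radians(12.9); r=rot([0,0,-1],[np.sin(a),np.cos(a),0])
plan([.572,.0723,.165],r,step=.02)
plan([.572,.0723,.110],r,np.array([.572,.0723,.165]),r,step=.02)
```

```text
[-0.831  0.209  0.703  1.731 -0.141  1.254  1.256]
[0.0077, 0.0001, 0.0146, 0.06, -0.01, 0.02]
[0.0077, 0.0001, 0.0146, 0.06, -0.01, 0.02]
[0.0077, 0.0001, 0.0146, 0.06, -0.01, 0.02]
[0.0077, 0.0001, 0.0146, 0.06, -0.01, 0.02]
n 4
[0.0183, 0.0, -0.0, 0.0, 0.0, 0.0]
[0.0183, 0.0, -0.0, 0.0, 0.0, 0.0]
[0.0183, 0.0, -0.0, 0.0, 0.0, 0.0]
n 3
```

servo_tool([
  [[0.004,0,0.0146,0.06,0,0,0.06],[0.007,0,0.0146,0.06,0,0,0.06],[0.01,0,0.0146,0.06,0,0,0.06],[0.01,0,0.0146,0.06,0,0,0.06],[0,0,0,0,0,0,0.06]],
])

```text
t: 15.4
position: [0.5721, 0.0711, 0.1631]
tool_rot: [0.702, 0.079, 0.704, -0.081]
contact_force: [-0.7, -1.0, -0.5]
grip_width: 0.0597
```

servo_tool([
  [[0,0,0,0,0,0,0.06],[0,0,0,0,0,0,0.06],[0,0,0,0,0,0,0.06]],
])

```text
t: 15.7
position: [0.5722, 0.0723, 0.1662]
tool_rot: [0.703, 0.079, 0.702, -0.079]
contact_force: [0.5, 0.3, 0.5]
grip_width: 0.0599
```

```bash
python3 look.py w15
python3 - <<'E'
from plan import *
z=np.load('w15.npz');P=z['P'];d=z['d'];T=z['T'];W=T@np.linalg.inv(np.array(get_calibration('wrist')['tool_from_camera']))
q=(P-W[:3,3])@W[:3,:3]
k=(np.hypot(P[...,0]-.571,P[...,1]-.071)<.035)&(P[...,2]>.134)&(P[...,2]<.143)&(d>0)
A=q[k]; print('knob top tool',A.mean(0).round(4),cv2.minAreaRect(A[:,1:].astype(np.float32)),len(A),P[k].mean(0))
a=np.radians(12.9); r=rot([0,0,-1],[np.sin(a),np.cos(a),0])
plan([.572,.0723,.110],r,step=.02)
E
```

```text
15.7 [0.5722 0.0723 0.1662] [[0.001, 0.223, 0.975], [-0.0, 0.975, -0.223], [-1.0, 0.0, 0.001]] [0.51 0.25 0.54] 0.05994822900738873
knob top tool [ 0.0276 -0.0012 -0.002 ] ((-0.0013977824710309505, -0.0005077123641967773), (0.04427459090948105, 0.01354328915476799), 89.52436065673828) 1420 [0.57000668 0.07154099 0.13857757]
[0.0187, -0.0, -0.0001, 0.01, 0.02, -0.0]
[0.0187, -0.0, -0.0001, 0.01, 0.02, -0.0]
[0.0187, -0.0, -0.0001, 0.01, 0.02, -0.0]
n 3
```

View pics/w15.png

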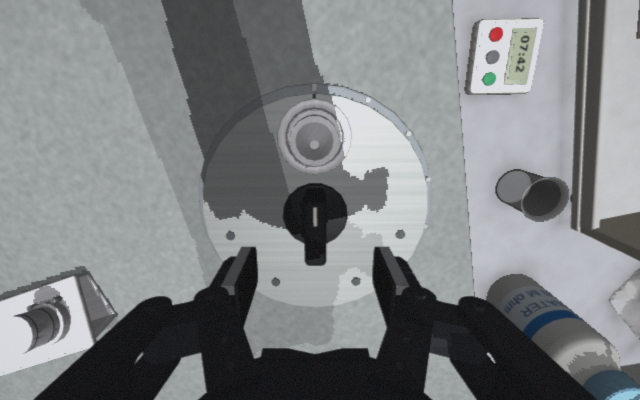

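servo_tool([
  [[0.014,0,0,0,0,0,0.06],[0.014,0,0,0,0,0,0.06],[0.014,0,0,0,0,0,0.06],[0.009,0,0,0,0,0,0.06],[0.005,0,0,0,0,0,0.06]],
])

```text
t: 16.25
position: [0.5717, 0.0718, 0.1079]
tool_rot: [0.702, 0.079, 0.703, -0.08]
contact_force: [0.5, 0.0, 0.5]
grip_width: 0.0601
```

servo_tool([
  [[0,0,0,0,0,0,0.06],[0,0,0,0,0,0,0.06],[0,0,0,0,0,0,0.06],[0,0,0,0,0,0,0.04]],
], squeeze=60)

```text
t: 16.65
position: [0.5728, 0.0719, 0.1102]
tool_rot: [0.703, 0.079, 0.702, -0.079]
contact_force: [-0.7, 0.2, 0.2]
grip_width: 0.0473
```

servo_tool([
  [[0,0,0,0,0,0,0.005],[0,0,0,0,0,0,0.005],[0,0,0,0,0,0,0.005],[0,0,0,0,0,0,0.005],[0,0,0,0,0,0,0.005]],
])

```text
t: 17.15
position: [0.5727, 0.0723, 0.11]
tool_rot: [0.703, 0.079, 0.702, -0.079]
contact_force: [-1.9, 1.7, 4.7]
grip_width: 0.013
```

```bash
python3 look.py w16
python3 - <<'E'
from plan import *
s=observe();print(s['q'].round(3),s['torque'])
im,d,s=snap('side','side16');cv2.imwrite('pics/s16c.png',cv2.resize(im[190:290,240:350,::-1],None,fx=6,fy=6,interpolation=cv2.INTER_CUBIC))
E
```

```text
17.15 [0.5727 0.0723 0.11  ] [[0.001, 0.222, 0.975], [-0.0, 0.975, -0.222], [-1.0, 0.0, 0.001]] [-1.93  1.74  4.7 ] 0.012967175812511804
[-0.703  0.43   0.674  1.693 -0.293  1.121  1.402] [0.3291912  0.32002432 0.14010578]
```

View pics/w16.png

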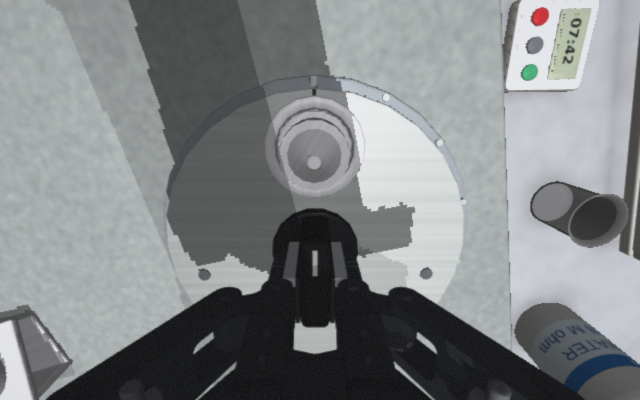

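View pics/s16c.png

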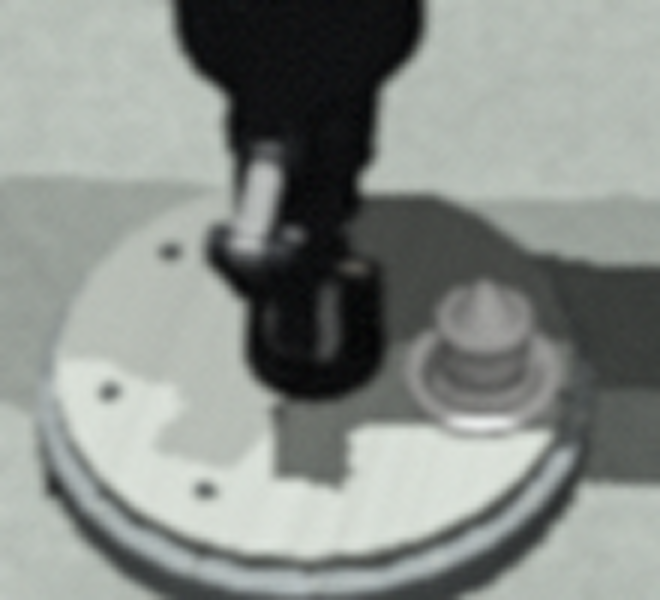

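The grip is firm at 13 mm, with the home bar pip at (314,80) and the stop pips to its right. I turn clockwise, which is +x of the tool, one click at a time.

servo_tool([
  [[0,0,0,3,0,0,0.005],[0,0,0,3,0,0,0.005],[0,0,0,3,0,0,0.005],[0,0,0,3,0,0,0.005],[0,0,0,3,0,0,0.005]],
])

```text
t: 17.75
position: [0.5726, 0.0721, 0.11]
tool_rot: [0.686, 0.171, 0.686, -0.171]
contact_force: [-1.8, 1.5, 6.0]
grip_width: 0.013
```

servo_tool([
  [[0,0,0,3,0,0,0.005],[0,0,0,3,0,0,0.005],[0,0,0,4,0,0,0.005],[0,0,0,0,0,0,0.005],[0,0,0,0,0,0,0.005]],
])

```text
t: 18.25
position: [0.5725, 0.072, 0.11]
tool_rot: [0.669, 0.229, 0.669, -0.23]
contact_force: [-1.7, 1.4, 6.5]
grip_width: 0.0129
```

```bash
python3 look.py w17
cat > ang.py <<'E'
import sys
from plan import *
f=sys.argv[1]
z=np.load(f+'.npz');P=z['P'];d=z['d'];T=z['T'];W=T@np.linalg.inv(np.array(get_calibration('wrist')['tool_from_camera']))
q=(P-W[:3,3])@W[:3,:3]
yaw=np.degrees(np.arctan2(W[0,1],W[1,1])); print('tool yaw cw-',(yaw).round(2),'turned',(12.85-yaw).round(2), observe()['q'].round(2)[-1])
# carrier direction in tool frame
m=(d>0)&(abs(q[...,1])<.025)&(q[...,2]<-.035)&(q[...,2]>-.08)&(P[...,2]>.110)&(P[...,2]<.13)
from fit import circ
A=q[m]; c=cv2.minEnclosingCircle(A[:,1:].astype(np.float32)); print('carrier tool y,z',np.round(c[0],4),round(c[1],4),len(A),'dir vs -z deg (bias ref 1.2mm)',np.degrees(np.arctan2(c[0][0]+.0012,-c[0][1])).round(2))
print(observe()['torque'].round(2),observe()['contact_force'].round(1),observe()['grip_width'])
E
python3 ang.py w16; python3 ang.py w17
```

```text
18.25 [0.5725 0.072  0.11  ] [[0.001, 0.614, 0.789], [-0.001, 0.789, -0.614], [-1.0, -0.0, 0.001]] [-1.65  1.4   6.51] 0.012936062245686988
tool yaw cw- 12.86 turned -0.01 1.01
carrier tool y,z [-0.0013 -0.0566] 0.0152 2357 dir vs -z deg (bias ref 1.2mm) -0.11
[0.2  0.49 0.23] [-2.6  1.3  5.7] 0.013288403564267736
tool yaw cw- 37.88 turned -25.03 1.01
carrier tool y,z [-0.0013 -0.0565] 0.0152 2369 dir vs -z deg (bias ref 1.2mm) -0.1
[0.2  0.49 0.23] [-2.6  1.3  5.7] 0.013288403564267736
```

View pics/w17.png

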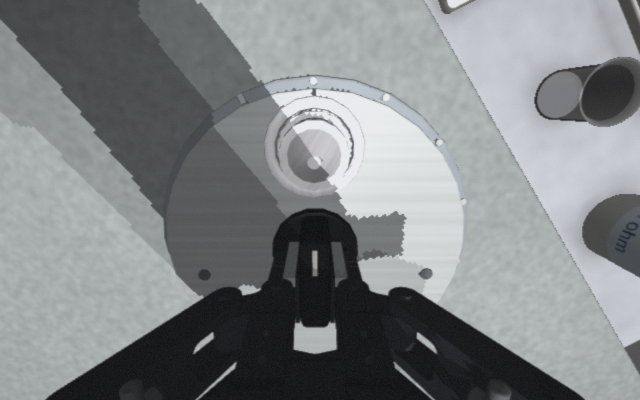

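First stop: the dark line at (314,92) faces the first round pip, the home bar moved left to (243,98), and the carrier tracks with no slip. On to the second.

servo_tool([
  [[0,0,0,3,0,0,0.005],[0,0,0,3,0,0,0.005],[0,0,0,3,0,0,0.005],[0,0,0,3,0,0,0.005],[0,0,0,3,0,0,0.005]],
])

```text
t: 18.8
position: [0.5724, 0.0719, 0.11]
tool_rot: [0.633, 0.315, 0.633, -0.316]
contact_force: [-1.9, 0.7, 6.8]
grip_width: 0.013
```

servo_tool([
  [[0,0,0,3,0,0,0.005],[0,0,0,3,0,0,0.005],[0,0,0,4,0,0,0.005],[0,0,0,0,0,0,0.005],[0,0,0,0,0,0,0.005]],
])

```text
t: 19.3
position: [0.5723, 0.0718, 0.11]
tool_rot: [0.603, 0.369, 0.603, -0.369]
contact_force: [-3.4, 0.1, 7.0]
grip_width: 0.0128
```

```bash
python3 look.py w18;python3 ang.py w18
```

```text
19.3 [0.5723 0.0718 0.11  ] [[0.0, 0.89, 0.456], [-0.001, 0.456, -0.89], [-1.0, -0.0, 0.001]] [-3.39  0.07  7.02] 0.012841223242937136
tool yaw cw- 62.89 turned -50.04 0.62
carrier tool y,z [-0.001  -0.0562] 0.0152 2354 dir vs -z deg (bias ref 1.2mm) 0.25
[0.17 0.75 0.19] [-3.3  0.8  6.9] 0.013132495654605666
```

View pics/w18.png

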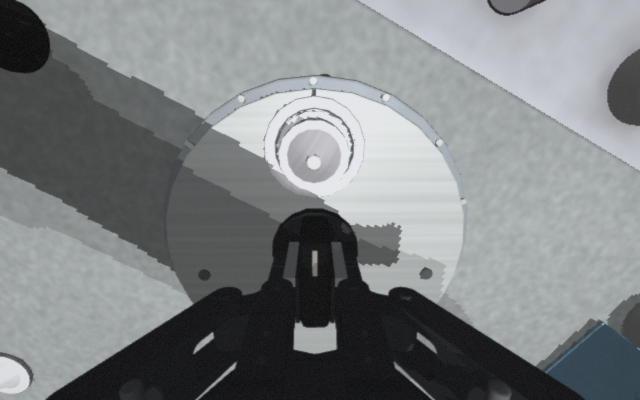

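Second stop: the line is on the second round pip at (314,80), with the first pip at (240,99) and the bar at (190,142). Now the third.

servo_tool([
  [[0,0,0,3,0,0,0.005],[0,0,0,3,0,0,0.005],[0,0,0,3,0,0,0.005],[0,0,0,3,0,0,0.005],[0,0,0,3,0,0,0.005]],
])

```text
t: 19.85
position: [0.5721, 0.0718, 0.11]
tool_rot: [0.55, 0.445, 0.549, -0.445]
contact_force: [-4.6, 1.5, 7.6]
grip_width: 0.013
```

servo_tool([
  [[0,0,0,3,0,0,0.005],[0,0,0,3,0,0,0.005],[0,0,0,2,0,0,0.005],[0,0,0,2,0,0,0.005],[0,0,0,0,0,0,0.005]],
])

```text
t: 20.35
position: [0.572, 0.0717, 0.11]
tool_rot: [0.509, 0.491, 0.509, -0.491]
contact_force: [-5.8, 2.0, 9.4]
grip_width: 0.013
```

servo_tool([
  [[0,0,0,0,0,0,0.005],[0,0,0,0,0,0,0.005],[0,0,0,0,0,0,0.005],[0,0,0,0,0,0,0.005],[0,0,0,0,0,0,0.005]],
])

```text
t: 20.85
position: [0.572, 0.0718, 0.11]
tool_rot: [0.509, 0.49, 0.509, -0.491]
contact_force: [-5.1, 0.3, 9.7]
grip_width: 0.0132
```

```bash
python3 look.py w19;python3 ang.py w19
python3 - <<'E'
from plan import *
im,d,s=snap('side','side19');cv2.imwrite('pics/s19c.png',cv2.resize(im[120:300,230:380,::-1],None,fx=3.3,fy=3.3,interpolation=cv2.INTER_CUBIC))
z=np.load('w19.npz');P=z['P'];d=z['d'];T=z['T'];W=T@np.linalg.inv(np.array(get_calibration('wrist')['tool_from_camera']));q=(P-W[:3,3])@W[:3,:3]
for nm,lo,hi in(('ring',.1015,.1040),('foot',.1040,.1065)):
    r=np.hypot(q[...,1]+.0012,q[...,2]+.0562); m=(d>0)&(P[...,2]>lo)&(P[...,2]<hi)&(r<.027); c=cv2.minEnclosingCircle(q[m][:,1:].astype(np.float32)); print(nm,np.round(c[0],4),round(c[1],4),np.median(P[m][:,2]),m.sum())
m=(d>0)&(r<.015)&(P[...,2]>.12); print('shoulder z',np.median(P[m&(r>.0125)][:,2]))
E
```

```text
20.85 [0.572  0.0718 0.11  ] [[-0.001, 0.999, 0.037], [-0.0, 0.037, -0.999], [-1.0, -0.001, 0.0]] [-5.11  0.31  9.74] 0.013185763739005518
tool yaw cw- 87.89 turned -75.04 0.23
carrier tool y,z [-0.0005 -0.0561] 0.0151 2351 dir vs -z deg (bias ref 1.2mm) 0.74
[0.1  1.06 0.13] [-5.3  1.   9.6] 0.01321947644991871
ring [-0.0003 -0.0556] 0.0254 0.1028406065279469 2824
foot [-0.0005 -0.0559] 0.0245 0.1048676742411313 618
shoulder z 0.12694430498268333
```

View pics/w19.png

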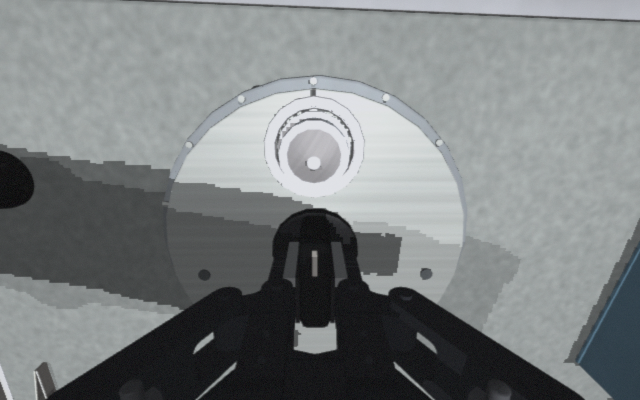

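View pics/s19c.png

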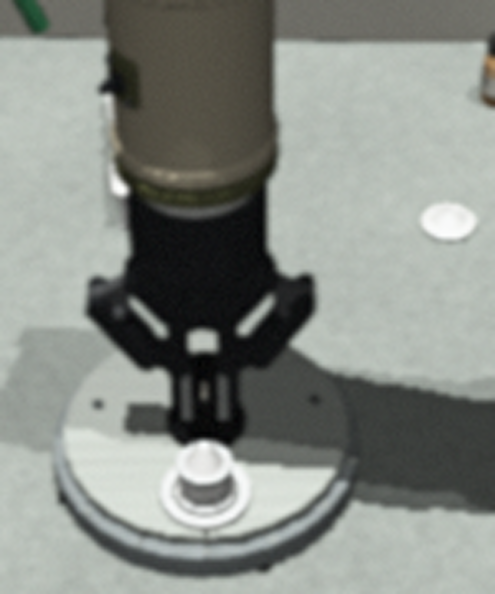

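Third stop: the line is on the third round pip at (314,80), with pips two and one at (240,99) and (188,145). It is held still and the carrier is concentric with the ring. I hand in.

```bash
python3 -c "
from rig import *
print(sign_off())"
```

```text
the job is handed in; nothing more can be done
None
```

The pointed carrier is seated in the pocket and released. The knob is still gripped, with the plate held at the third stop. I handed the job in at about 20.9 s of the 58 s; `sign_off()` reported no verdict.

- **Carrier:** I took it along its tilted axis. The first grip touched the foot, so I regripped 3 mm higher. I seated it with about 4 N contact, released it and backed off. The foot top stood 2.1 mm above the ring wall, against 2 mm expected. After turning, the carrier and ring centres agree to about 0.6 mm, and it stands upright.
- **Knob:** It was turned in three steps of 25°, checking the pip after each. The tool turned 75.0° in all, the line sits on the third round pip, and nothing slipped. The grip opening is 13.2 mm, set to squeeze at 60 N, and the plate stayed still over the last half second.
- **Disagreements:**
  - The wrist camera reads about 1 to 2 mm off the fixed cameras, sideways and in height, so I aligned carrier and pocket within one wrist picture.
  - A first model fit showed a false 2° tilt of the held carrier, which I corrected from the depth profile before seating.
- **Not checked:** I did not measure the blank carrier or the spare cone again at the end. They were never touched, and both looked in place in earlier pictures.

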